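# Empty the twine rack

## Robot

A 6-joint arm with a two-finger parallel gripper is mounted at the origin on a cart in front of the work surface, level with it; the furniture and walls round the work are solid. World frame = base frame: x ahead of the robot, y to its left, z up, the work surface at z = 0. Lengths are in m, angles in rad, forces in N, time in s.
With the tool pointing down it reaches from about 0.35 to 0.775 m from the base axis. Payload 7.3 kg.
Tool frame: the origin (TCP) lies at the very end of the fingers, on their centre line; the grasp point (between the pads) lies 19 mm behind it (pinch_z is the distance from the TCP to the grasp point, in m); z points along the fingers, y is the line along which they close (so a half turn about z gives the same grasp; the last joint's range is limited). The gripper opens to 92 mm and grips with 3 to 60 N. Pads are 19 mm wide; open, the fingers measure 130 mm over their backs; the gripper's body (75 mm by 190 mm) begins 47 mm behind the grasp point.
Start: joints at [-1.268, 0.342, 1.524, -0, 1.275, -0.146], TCP at [0.228, -0.473, 0.192] pointing down, gripper open.
Joint ranges: [-2.53, 2.53], [-0.77, 2.02], [0.04, 2.7], [-1, 4.14], [0.28, 2.66], [-3.11, 3.11]. Speed limits (rad/s): [2.57, 2.57, 3.14, 3.14, 3.14, 3.14].

## Interface

Orientations are given as [roll, pitch, yaw] about the fixed x, y, z axes, in that order (R = Rz(yaw) Ry(pitch) Rx(roll)).
In Python, from cell import * gives the robot as it stands.
- The arm moves only by the tool arm_command, never from a script. Its arguments are lists of equal length, an entry for each row: "fingers": the gripper command: -1 is fully open, 1 is shut, values between are in proportion; "travel": the shift along the tool's x, y, z in m, a list of three; "dr": the turn, a rotation vector about the tool's x, y, z in degrees, a list of three. In form: {"fingers": [fingers, ...], "travel": [[x, y, z], ...], "dr": [[wx, wy, wz], ...]}. A call has 1 to 8 rows; each row is the pose to reach, as a shift and turn from the pose commanded when the call began, along the tool's axes at that moment; what a row does not reach only later rows make up. A row lasts 1/12 s, in which the tool goes at most 41.7 mm and 7.16 degrees, less where a joint would pass 70% of its speed; a pose out of reach is approached as far as the arm can. A call with a gripper value outside its range is refused whole. The fingers move at their own pace and stop on an object; "squeeze" is the grip in N (left out, the last holds). Time passes only in rows, so rows that repeat a pose let the fingers close. It gives the time, the measured TCP pose, the force, the opening and the grip force at its end, in the units of the state.
- observe(): the state, without advancing time (a new reading comes with each control period).
- read_camera(name): name is "scene" or "top" or "wrist"; returns a dict with "color" (384x512x3 uint8, blue, green, red), "z_map" (384x512 float32, m along the optical axis (not along the pixel's ray), 0 where there is no reading), "fx", "fy", "cx", "cy" (pixels), "R" (3x3) and "t" (3): a world point X has camera coordinates R X + t. Camera axes: x right, y down, z forward; pixel columns grow to the right and rows downward; lengths in m; the calibration is good to about 2 mm. A picture is of the moment at which its call begins.
- hand_in(): hands the job in; it is judged then, once.
The state is a dict: "time": time; "qpos": joint angles; "qvel": joint speeds; "joint_efforts": joint torques, N m; "tool_pos": TCP position; "tool_rot": TCP orientation; "contact_force": force on the tool from outside, world axes, zero at the start; "torque": the same for the moment, N m; "opening": finger opening in m; "grip_force": force on a finger pad.
Only numpy, scipy, OpenCV 4.12 (cv2) and the standard library are available. Lean on these libraries where they do the work, as an engineer would, in place of code of your own. Each camera call takes 0.05 s, during which the arm holds its last target. There are 200 camera calls.

## Task

Empty the twine rack for wiping down. Lift both aluminium keepers off the tops of its posts and hang each one astride the bar of the little rail, strap along the bar with one cheek on each side and both side by side; slide every roll of twine up off its post and put it in the wooden tray so that it rests on the tray's floor, none on top of another. Leave the mug, the salt pot and the spice jar where they are.

Things in the scene. Friction and masses are not known exactly. Their poses are not given: they have to be found in the camera images.
- rack: Fixed oak base 150 (own x) by 166 mm (y), top 18 mm above the worktop, with four upright steel posts 12 mm thick at x = +-42, y = +-50 mm, flat tops 76 mm above the worktop (18 mm above a roll's top). One keeper bridges the two posts at y = +50, one those at y = -50, long side along the rack's x. Origin on the worktop under the middle.
- keeper_a_mid (a point): Aluminium keeper, 90 g, 47 mm high: strap 104 mm long (own x), 24 wide, 3 thick; under its middle two cheeks folded down like a saddle, 26 mm along x, 40 deep, 18 clear between, 24 over their outsides (31 at the hems, the lowest 8 mm). At first the strap bridges two post tops, over their rolls, cheeks between the posts. Point: its middle, 20.5 mm below the strap's underside; z up.
- keeper_b_mid (a point): Aluminium keeper, 90 g, 47 mm high: strap 104 mm long (own x), 24 wide, 3 thick; under its middle two cheeks folded down like a saddle, 26 mm along x, 40 deep, 18 clear between, 24 over their outsides (31 at the hems, the lowest 8 mm). At first the strap bridges two post tops, over their rolls, cheeks between the posts. Point: its middle, 20.5 mm below the strap's underside; z up.
- roll_1_mid (a point): Roll of twine wound on a card core, 48 mm across, 40 mm high, bore 19 mm, about 60 g, possibly absent. The point is its centre, half-way up; z is its axis. At the start it is on one of the rack's posts.
- roll_2_mid (a point): Roll of twine wound on a card core, 48 mm across, 40 mm high, bore 19 mm, about 60 g, possibly absent. The point is its centre, half-way up; z is its axis. At the start it is on one of the rack's posts.
- roll_3_mid (a point): Roll of twine wound on a card core, 48 mm across, 40 mm high, bore 19 mm, about 60 g, possibly absent. The point is its centre, half-way up; z is its axis. At the start it is on one of the rack's posts.
- roll_4_mid (a point): Roll of twine wound on a card core, 48 mm across, 40 mm high, bore 19 mm, about 60 g, possibly absent. The point is its centre, half-way up; z is its axis. At the start it is on one of the rack's posts.
- rail_mid (a point): Middle of the bar of a fixed low rail: steel bar 10 mm thick along own y, its centre line 90 mm above the worktop, on two posts 280 mm apart (14 mm thick, feet 70 mm across). z is up.
- tray_in (a point): Centre of the inner floor of a fixed low open wooden tray, 216 mm (own x) by 166 mm (y) outside, 34 mm high, walls and floor 6 mm thick.
- mug: Bystander: small striped mug, 65x88x50 mm; origin under its middle.
- salt_pot: Bystander: small painted pot with conical lid, 68 mm across, 72 mm high; origin under its middle.
- jar: Bystander: spice jar 41 mm across, 105 mm high; origin under its middle.

How it is judged:
By the outcome, as a careful person would: the job done as asked, in the order asked, and still so for the second after the job is handed in, with the robot touching nothing.
Of roll_1, roll_2, roll_3, roll_4 only 2 to 4 are there at a start; the rules pass over those that are not, and their reading is None.
At some moment in a run one of roll_1, roll_2, roll_3, roll_4 may be knocked a few centimetres aside while the robot is not near it.
It also fails if it takes over 210 s, if anything falls off the work surface, if the arm or the gripper's body presses on something with over 40 N, if the wrist force passes 120 N, or if a joint passes its speed limit or range.

## Working session

There is one attempt and no reset: what is moved stays moved. The work goes in short steps, Python scripts to look and compute and a tool call to move; the robot and the scene stay as the last step left them, time stands still between calls to the robot, and variables do not carry over. Pictures are saved under pics/ and viewed, at most 14 in all, crops included, and the job is handed in when it is done.

Besides the shell and the picture viewer there is one more tool, called after "Request:" by a JSON object that holds its "op" and its "data", one argument or row to a line. arm_command: Moves the arm, as the interface text tells. Its arguments: {"type":"object","properties":{"fingers":{"type":"array","items":{"type":"number"}},"travel":{"type":"array","items":{"type":"array","items":{"type":"number"}}},"dr":{"type":"array","items":{"type":"array","items":{"type":"number"}}},"squeeze":{"type":"number"}},"required":["fingers","travel","dr"]}

```bash
ls; mkdir -p pics
cat > h.py <<'E'
from cell import *
import numpy as np, cv2
def cloud(c):
    z=c["z_map"]; v,u=np.mgrid[:z.shape[0],:z.shape[1]]
    P=np.stack([(u-c["cx"])*z/c["fx"],(v-c["cy"])*z/c["fy"],z],-1)
    W=(P-np.array(c["t"]))@np.array(c["R"])
    W[z<=0]=np.nan
    return W
def snap(n,f):
    c=read_camera(n); cv2.imwrite("pics/"+f,c["color"]); W=cloud(c); np.savez("last_"+n+".npz",W=W,color=c["color"]); return c,W
E
python3 - <<'E'
from h import *
o=observe(); print(o)
a,W=snap("top","top1.png"); b,V=snap("scene","scene1.png")
cv2.imwrite("pics/both1.png",cv2.resize(np.hstack([a["color"],b["color"]]),(800,300)))
for c in (a,b): print(np.round(-np.array(c["R"]).T@c["t"],3),c["fx"])
E
```

```text
pics
{'time': 0.0, 'qpos': array([-1.26799288e+00,  3.42734219e-01,  1.52501662e+00,  1.52627548e-07,
        1.27542284e+00, -1.45990178e-01]), 'qvel': array([-0.00102116, -0.00211442, -0.00206692, -0.00053725,  0.00105381,
       -0.00049605]), 'joint_efforts': array([-7.55896945e-04, -4.31244206e+01, -2.44226092e+01,  7.15351151e-02,
        5.58750762e-02, -1.20217610e-04]), 'tool_pos': array([ 0.22766962, -0.4725448 ,  0.19103919]), 'tool_rot': array([-3.14002847e+00, -2.30139595e-04,  4.48793400e-01]), 'contact_force': array([ 0.44308502,  1.02905413, -0.23188462]), 'torque': array([ 0.00975415, -0.01228388,  0.01796474]), 'grip_force': 0.0, 'opening': 0.09165886975668122}
[ 4.030e-01 -1.000e-03  1.325e+00] 370.85838452292666
[-0.337 -0.643  0.566] 449.8306126735137
```

View pics/top1.png

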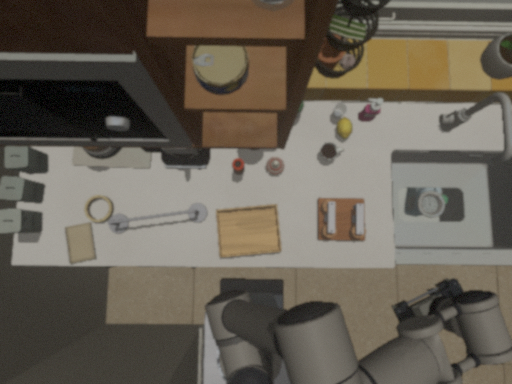

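View pics/scene1.png

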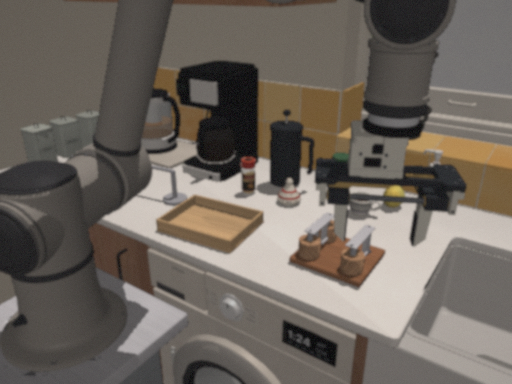

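The top view shows the rack at about (341,219) with keepers at u≈330 and 358, the tray at (248,232), and the rail from (119,223) to (198,213). The mug, salt pot and jar sit behind at (329,150), (275,166) and (238,167).

Run:
```python
from h import *
d=np.load("last_top.npz");W=d["W"]
s=np.load("last_scene.npz")["W"]
def rect(u0,u1,v0,v1,z0,z1,W=W,n=None):
    m=np.zeros(W.shape[:2],bool); m[v0:v1,u0:u1]=1
    m&=(W[...,2]>z0)&(W[...,2]<z1); p=W[m]
    r=cv2.minAreaRect((p[:,:2]*1000).astype(np.float32))
    print(n,len(p),np.round(r[0],1),np.round(r[1],1),round(r[2],1),"z",np.round(np.percentile(p[:,2],[5,50,95])*1000,1))
    return p
rect(312,372,190,245,.008,.03,n="rackbase")
rect(320,343,193,243,.072,.09,n="kL")
rect(343,372,193,243,.072,.09,n="kR")
rect(312,372,190,245,.045,.066,n="rolls")
rect(212,286,200,262,.022,.045,n="traytop")
rect(100,212,200,235,.08,.11,n="rail")
print("worktop",np.round(np.nanmedian(W[240:255,300:312,2]),4))
# scene cloud
p=s[np.isfinite(s[...,0])]
k=p[(p[:,2]>.072)&(p[:,2]<.09)&(p[:,0]>.3)&(p[:,0]<.55)&(p[:,1]<-.1)&(p[:,1]>-.42)]
print(len(k)); 
c=cv2.resize(d["color"][190:248,312:374],None,fx=8,fy=8,interpolation=cv2.INTER_CUBIC)
sc=cv2.resize(np.load("last_scene.npz")["color"][200:285,285:390],None,fx=5,fy=5,interpolation=cv2.INTER_CUBIC)
H=max(c.shape[0],sc.shape[0]);f=lambda a:cv2.copyMakeBorder(a,0,H-a.shape[0],0,0,0)
o=np.hstack([f(c),f(sc)]);o=cv2.resize(o,None,fx=800/o.shape[1],fy=800/o.shape[1]);cv2.imwrite("pics/crop1.png",o)
```

```text
rackbase 1186 [ 470.4 -314.1] [149.6 166.3] 0.1 z [11.7 16.4 21.2]
kL 232 [ 472.7 -266.1] [ 25.4 101.7] 88.7 z [73.7 77.4 81.6]
kR 212 [ 467.4 -361.5] [ 24.8 101.3] 88.7 z [73.8 77.4 81. ]
rolls 290 [ 471.2 -312.8] [130.1 145.1] 0.5 z [47.8 55.4 59.9]
traytop 405 [427.   13.9] [166.  216.4] 5.9 z [26.2 32.2 36.3]
rail 273 [467.7 333.6] [ 11.5 291.6] 8.7 z [88.3 93.4 97.4]
worktop -0.0015
612
```

View pics/crop1.png

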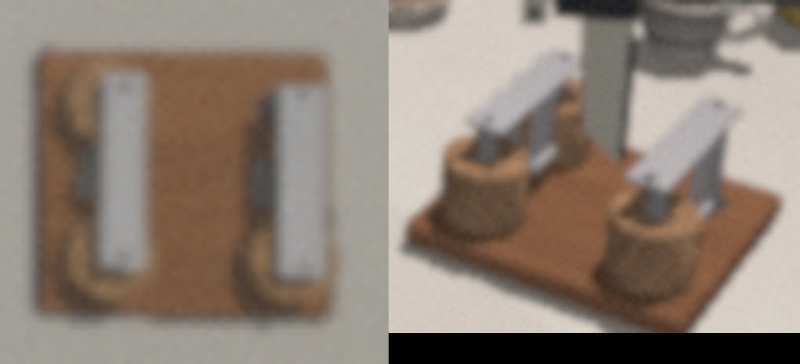

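The crop shows three rolls, at near-left, far-left and near-right; the far-right post is empty. Both keepers are in place. The rack, tray and rail rectangles match the given sizes. I'll move above the right keeper now.

Request:
{"op": "arm_command", "data": {
  "fingers": [-1,-1,-1,-1,-1,-1,-1,-1],
  "travel": [
    [0.266,0.005,-0.01],
    [0.266,0.005,-0.01],
    [0.266,0.005,-0.01],
    [0.266,0.005,-0.01],
    [0.266,0.005,-0.01],
    [0.266,0.005,-0.01],
    [0.266,0.005,-0.01],
    [0.266,0.005,-0.01]
  ],
  "dr": [
    [0,0,25.7],
    [0,0,25.7],
    [0,0,25.7],
    [0,0,25.7],
    [0,0,25.7],
    [0,0,25.7],
    [0,0,25.7],
    [0,0,25.7]
  ]
}}

```text
time: 0.77
tool_pos: [0.4742, -0.3588, 0.2012]
tool_rot: [-3.14, -0.002, 0.006]
contact_force: [-1.2, 0.6, -0.2]
opening: 0.0919
grip_force: 0.0
```

Run:
```python
from h import *
o=observe(); print(o["time"],o["tool_pos"],o["tool_rot"],o["contact_force"])
c,W=snap("wrist","w1.png")
print(-np.array(c["R"]).T@c["t"],c["R"],c["fx"])
p=W[(W[...,2]>.074)&(W[...,2]<.085)]
for y0,y1 in((-.42,-.32),(-.31,-.22)):
    q=p[(p[:,1]>y0)&(p[:,1]<y1)&(p[:,0]>.38)&(p[:,0]<.56)]
    if len(q)>50: r=cv2.minAreaRect((q[:,:2]*1000).astype(np.float32));print(r,np.median(q,0),len(q))
```

```text
0.7667 [ 0.474178   -0.35878876  0.20115206] [-3.14027248e+00 -1.56825632e-03  5.59570202e-03] [-1.17703171  0.64811949 -0.22813001]
[ 0.54627665 -0.35916666  0.39496491] [[ 5.43064180e-03 -9.99985191e-01 -3.54852867e-04]
 [-9.63524432e-01 -5.32758200e-03  2.67567347e-01]
 [-2.67565275e-01 -1.11115301e-03 -9.63539096e-01]] 290.35889360606967
((469.90509033203125, -365.04229736328125), (24.00459098815918, 103.43138885498047), 89.11653137207031) [ 0.47250093 -0.36504125  0.07965288] 1926
((474.3168029785156, -268.7858581542969), (24.409292221069336, 103.68949127197266), 88.79288482666016) [ 0.47751948 -0.26910599  0.07956934] 1983
```

View pics/w1.png

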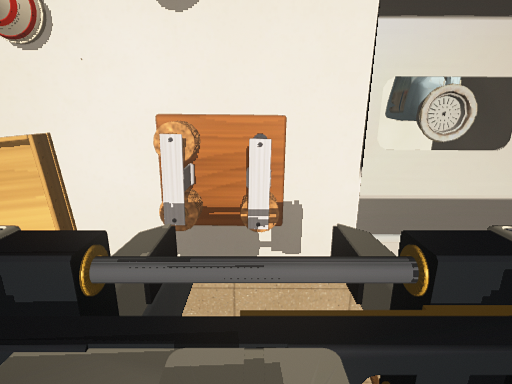

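The wrist view confirms the layout: right keeper strap at about (260,180), left keeper at (173,180), both matching the 24×104 mm size. I'll descend on the right one.

Request:
{"op": "arm_command", "data": {
  "fingers": [-1,-1,-1,-1,-1,-1,-1,-1],
  "travel": [
    [0,0.001,0.04],
    [0,0.001,0.08],
    [0,0.001,0.11],
    [0,0.001,0.13],
    [0,0.001,0.14],
    [0,0.001,0.15],
    [0,0.001,0.15],
    [0,0.001,0.15]
  ],
  "dr": [
    [0,0,1],
    [0,0,1],
    [0,0,1],
    [0,0,1],
    [0,0,1],
    [0,0,1],
    [0,0,1],
    [0,0,1]
  ]
}}

```text
time: 1.48
tool_pos: [0.4697, -0.3638, 0.0524]
tool_rot: [3.141, -0.001, -0.018]
contact_force: [-0.4, -0.5, 1.5]
opening: 0.0918
grip_force: 0.0
```

Request:
{"op": "arm_command", "data": {
  "fingers": [0.2,0.4,0.6,1,1,1,1,1],
  "travel": [
    [0,0,0],
    [0,0,0],
    [0,0,0],
    [0,0,0],
    [0,0,0],
    [0,0,0],
    [0,0,0],
    [0,0,0]
  ],
  "dr": [
    [0,0,0],
    [0,0,0],
    [0,0,0],
    [0,0,0],
    [0,0,0],
    [0,0,0],
    [0,0,0],
    [0,0,0]
  ],
  "squeeze": 25
}}

```text
time: 2.15
tool_pos: [0.4696, -0.3631, 0.0517]
tool_rot: [3.142, 0.0, -0.017]
contact_force: [0.1, 0.0, -0.9]
opening: 0.0424
grip_force: 0.0
```

Request:
{"op": "arm_command", "data": {
  "fingers": [1,1,1,1,1,1,1,1],
  "travel": [
    [0,0,0],
    [0,0,0],
    [0,0,0],
    [0,0,0],
    [0,0,0],
    [0,0,-0.01],
    [0,0,-0.02],
    [0,0,-0.03]
  ],
  "dr": [
    [0,0,0],
    [0,0,0],
    [0,0,0],
    [0,0,0],
    [0,0,0],
    [0,0,0],
    [0,0,0],
    [0,0,0]
  ]
}}

```text
time: 2.82
tool_pos: [0.4699, -0.3633, 0.0831]
tool_rot: [3.141, -0.001, -0.017]
contact_force: [-0.2, 0.2, 0.2]
opening: 0.0009
grip_force: 0.0
```

Run:
```python
from h import *
c,W=snap("wrist","w2.png");d,V=snap("scene","s2.png")
o=observe();print(o["opening"],o["grip_force"],o["tool_pos"])
a=c["color"];b=cv2.resize(d["color"][190:300,270:420],(524,384))
im=np.hstack([a[:, :],b]);cv2.imwrite("pics/v2.png",cv2.resize(im,(800,300)))
```

```text
0.0006030451370501798 0.0 [ 0.47087339 -0.36429825  0.08460079]
```

View pics/v2.png

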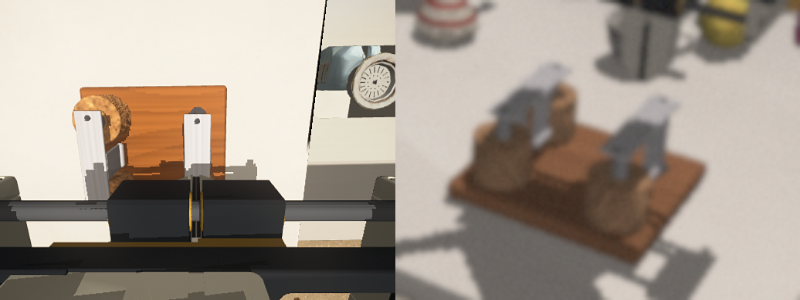

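Run:
```python
from h import *
d=np.load("last_scene.npz");cam=read_camera("scene")
for n in("scene","wrist"):
    c=read_camera(n)
    for X in ([.4709,-.3643,.0846],[.4709,-.3643,.1036],[.470,-.364,.079]):
        p=np.array(c["R"])@X+c["t"];print(n,c["fx"]*p[0]/p[2]+c["cx"],c["fy"]*p[1]/p[2]+c["cy"],p[2])
    W=cloud(c)
    q=W[(W[...,2]>.09)&(W[...,2]<.13)&(abs(W[...,0]-.47)<.08)&(abs(W[...,1]+.364)<.08)];print(len(q),q.min(0) if len(q) else 0,q.max(0) if len(q) else 0)
    q=W[(W[...,2]>.074)&(W[...,2]<.084)&(abs(W[...,0]-.47)<.08)&(abs(W[...,1]+.364)<.05)];print(np.median(q,0),q.min(0),q.max(0))
```

```text
scene 360.22126924040316 232.86864419679537 0.9475316835322806
scene 361.08044251636613 224.96575428180304 0.9398263341160236
scene 359.6718094689659 235.31333615940713 0.9492811595321834
37 [ 0.4562655  -0.37733599  0.11839825] [ 0.46575367 -0.35471446  0.12978618]
[ 0.46563597 -0.36784594  0.08061208] [ 0.41623959 -0.37902133  0.07400769] [ 0.52292999 -0.35389272  0.08315354]
wrist 253.95797221477173 219.2295451624169 0.20377579450353375
wrist 254.0520039304574 229.6204999362053 0.1854709467429977
wrist 253.5387943920282 217.69798821689466 0.20941290283652625
227 [ 0.47891348 -0.37658081  0.11776544] [ 0.48154458 -0.35166551  0.12961156]
[ 0.49493757 -0.36535976  0.07966654] [ 0.46366514 -0.37739446  0.07712418] [ 0.52154768 -0.35318857  0.08178773]
```

View pics/s2.png

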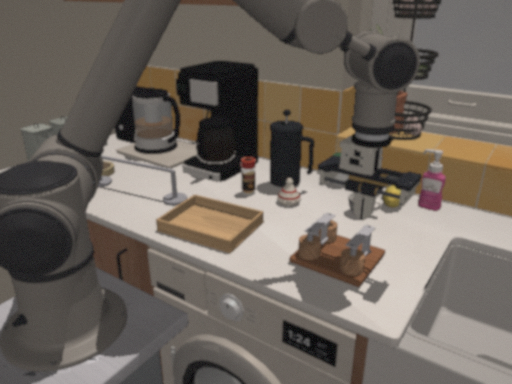

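Run:
```python
from h import *
c=read_camera("scene")
def pr(X):
    p=np.array(c["R"])@X+c["t"];return np.round([c["fx"]*p[0]/p[2]+c["cx"],c["fy"]*p[1]/p[2]+c["cy"]],1)
ps=.4488; yv=np.array([np.sin(ps),-np.cos(ps),0])
for z in(.191,.225):
    for s in(-.046,.046): print("init",z,s,pr(np.array([.2277,-.4725,z])+s*yv))
W=cloud(c);m=(W[...,2]>.085)&(abs(W[...,0]-.47)<.03)&(abs(W[...,1]+.364)<.05)&(W[...,2]<.2)
v,u=np.nonzero(m)
for r in range(v.min(),v.max()+1):
    k=v==r
    if k.any(): print(r,u[k].min(),u[k].max(),np.round(np.median(W[r,u[k]],0),3))
```

```text
init 0.191 -0.046 [341.8 257.6]
init 0.191 0.046 [405.7 262.8]
init 0.225 -0.046 [343.6 238. ]
init 0.225 0.046 [408.9 242.8]
182 337 337 [ 0.443 -0.315  0.2  ]
183 337 340 [ 0.442 -0.319  0.198]
184 337 343 [ 0.441 -0.324  0.198]
185 339 342 [ 0.442 -0.323  0.195]
186 343 343 [ 0.441 -0.329  0.195]
187 380 382 [ 0.472 -0.395  0.198]
188 359 384 [ 0.474 -0.395  0.195]
189 379 383 [ 0.474 -0.396  0.193]
190 359 382 [ 0.466 -0.395  0.194]
191 359 382 [ 0.472 -0.396  0.189]
192 359 376 [ 0.444 -0.379  0.194]
193 358 359 [ 0.449 -0.36   0.185]
194 354 384 [ 0.46  -0.352  0.176]
195 354 384 [ 0.459 -0.357  0.176]
196 354 382 [ 0.461 -0.362  0.174]
197 354 378 [ 0.46  -0.362  0.172]
198 354 375 [ 0.46  -0.366  0.17 ]
199 354 375 [ 0.459 -0.37   0.169]
200 354 375 [ 0.461 -0.369  0.165]
201 354 374 [ 0.459 -0.369  0.164]
202 354 374 [ 0.46  -0.369  0.161]
203 354 374 [ 0.461 -0.369  0.16 ]
204 354 374 [ 0.46  -0.37   0.157]
205 354 374 [ 0.46  -0.371  0.155]
206 354 373 [ 0.46  -0.369  0.154]
207 354 373 [ 0.46  -0.369  0.151]
208 353 373 [ 0.459 -0.368  0.148]
209 353 373 [ 0.46  -0.368  0.145]
210 353 373 [ 0.46  -0.369  0.143]
211 353 372 [ 0.46  -0.368  0.142]
212 353 372 [ 0.46  -0.368  0.139]
213 353 372 [ 0.461 -0.368  0.136]
214 354 371 [ 0.46  -0.369  0.135]
215 355 370 [ 0.459 -0.369  0.133]
216 355 369 [ 0.46  -0.369  0.13 ]
217 356 368 [ 0.46  -0.368  0.129]
218 357 367 [ 0.459 -0.369  0.127]
219 358 365 [ 0.46  -0.368  0.124]
220 358 364 [ 0.461 -0.366  0.12 ]
221 362 362 [ 0.46  -0.369  0.119]
```

Both cameras put the real fingertips about 34 mm above the reported TCP, in the start pose as well. So the fingers closed above the strap, and nothing was disturbed. From here I'll use real tip z = reported z + 0.034. Next I'll open and go lower.

Request:
{"op": "arm_command", "data": {
  "fingers": [-0.4,-0.4,-0.4,-0.4,-0.4,-0.4,-0.4,-0.4],
  "travel": [
    [0,0,0],
    [0,0,0],
    [0,0,0],
    [0,0,0],
    [0,0,0],
    [0,0,0],
    [0,0,0],
    [0,0,0]
  ],
  "dr": [
    [0,0,0],
    [0,0,0],
    [0,0,0],
    [0,0,0],
    [0,0,0],
    [0,0,0],
    [0,0,0],
    [0,0,0]
  ]
}}

```text
time: 3.78
tool_pos: [0.4696, -0.3631, 0.0817]
tool_rot: [3.142, -0.0, -0.017]
contact_force: [-1.2, 0.1, 0.2]
opening: 0.0492
grip_force: 0.0
```

Request:
{"op": "arm_command", "data": {
  "fingers": [-0.4,-0.4,-0.4,-0.4,-0.4,-0.4,-0.4,-0.4],
  "travel": [
    [0,0,0.01],
    [0,0,0.02],
    [0,0,0.04],
    [0,0,0.05],
    [0,0,0.06],
    [0,0,0.071],
    [0,0,0.071],
    [0,0,0.071]
  ],
  "dr": [
    [0,0,0],
    [0,0,0],
    [0,0,0],
    [0,0,0],
    [0,0,0],
    [0,0,0],
    [0,0,0],
    [0,0,0]
  ]
}}

```text
time: 4.45
tool_pos: [0.4694, -0.3629, 0.0101]
tool_rot: [-3.141, 0.001, -0.017]
contact_force: [0.3, -0.1, -0.2]
opening: 0.0642
grip_force: 0.0
```

Request:
{"op": "arm_command", "data": {
  "fingers": [1,1,1,1,1,1,1,1],
  "travel": [
    [0,0,0],
    [0,0,0],
    [0,0,0],
    [0,0,0],
    [0,0,0],
    [0,0,0],
    [0,0,0],
    [0,0,0]
  ],
  "dr": [
    [0,0,0],
    [0,0,0],
    [0,0,0],
    [0,0,0],
    [0,0,0],
    [0,0,0],
    [0,0,0],
    [0,0,0]
  ],
  "squeeze": 25
}}

```text
time: 5.12
tool_pos: [0.4697, -0.3632, 0.0109]
tool_rot: [3.141, -0.0, -0.017]
contact_force: [0.4, -0.9, 1.4]
opening: 0.0237
grip_force: 25.0
```

Request:
{"op": "arm_command", "data": {
  "fingers": [1,1,1,1,1,1,1,1],
  "travel": [
    [0,0,0],
    [0,0,-0.01],
    [0,0,-0.03],
    [0,0,-0.06],
    [0,0,-0.09],
    [0,0,-0.12],
    [0,0,-0.12],
    [0,0,-0.12]
  ],
  "dr": [
    [0,0,0],
    [0,0,0],
    [0,0,0],
    [0,0,0],
    [0,0,0],
    [0,0,0],
    [0,0,0],
    [0,0,0]
  ]
}}

```text
time: 5.78
tool_pos: [0.4705, -0.3639, 0.1332]
tool_rot: [3.138, -0.003, -0.017]
contact_force: [-1.1, 0.1, -0.6]
opening: 0.024
grip_force: 25.0
```

Request:
{"op": "arm_command", "data": {
  "fingers": [1,1,1,1,1,1,1,1],
  "travel": [
    [0,-0.02,-0.01],
    [-0.002,-0.06,-0.02],
    [-0.003,-0.1,-0.03],
    [-0.005,-0.14,-0.03],
    [-0.006,-0.18,-0.03],
    [-0.007,-0.22,-0.03],
    [-0.008,-0.26,-0.03],
    [-0.009,-0.3,-0.03]
  ],
  "dr": [
    [0,0,-4],
    [0,0,-10],
    [0,0,-16],
    [0,0,-23],
    [0,0,-30],
    [0,0,-36],
    [0,0,-43],
    [0,0,-50]
  ]
}}

```text
time: 6.45
tool_pos: [0.4644, -0.0609, 0.1596]
tool_rot: [-3.139, 0.001, 0.861]
contact_force: [1.4, 0.7, -0.5]
opening: 0.0241
grip_force: 25.0
```

Request:
{"op": "arm_command", "data": {
  "fingers": [1,1,1,1,1,1,1,1],
  "travel": [
    [0.028,-0.025,0],
    [0.056,-0.05,0],
    [0.084,-0.075,0],
    [0.112,-0.1,0],
    [0.14,-0.125,0],
    [0.168,-0.15,0],
    [0.196,-0.175,0],
    [0.224,-0.2,0]
  ],
  "dr": [
    [0,0,-6.2],
    [0,0,-12.4],
    [0,0,-18.6],
    [0,0,-24.8],
    [0,0,-31],
    [0,0,-37.2],
    [0,0,-43.5],
    [0,0,-49.7]
  ]
}}

```text
time: 7.12
tool_pos: [0.4604, 0.2389, 0.1595]
tool_rot: [-3.139, 0.001, 1.728]
contact_force: [1.0, -0.9, -0.8]
opening: 0.024
grip_force: 25.0
```

Request:
{"op": "arm_command", "data": {
  "fingers": [1,1,1,1,1,1,1,1],
  "travel": [
    [0.035,0.005,0],
    [0.065,0.009,0],
    [0.095,0.013,0],
    [0.12,0.016,0],
    [0.14,0.019,0],
    [0.153,0.021,0],
    [0.153,0.021,0],
    [0.153,0.021,0]
  ],
  "dr": [
    [0,0,0],
    [0,0,0],
    [0,0,0],
    [0,0,0],
    [0,0,0],
    [0,0,0],
    [0,0,0],
    [0,0,0]
  ]
}}

```text
time: 7.78
tool_pos: [0.4584, 0.3914, 0.1591]
tool_rot: [-3.139, 0.002, 1.724]
contact_force: [-1.2, -0.5, -1.3]
opening: 0.0239
grip_force: 25.0
```

```bash
cat > rail.py <<'E'
from h import *
o=observe(); print(o["time"],np.round(o["tool_pos"],4),np.round(o["tool_rot"],4),o["grip_force"])
u=np.array([np.cos(np.radians(98.7)),np.sin(np.radians(98.7))]);n=np.array([u[1],-u[0]]);C=np.array([.4677,.3336])
def bar(W,n_):
    m=(W[...,2]>.083)&(W[...,2]<.099); p=W[m]; r=p[:,:2]-C
    a=r@u;b=r@n;k=(abs(a)<.17)&(abs(b)<.03);p=p[k];a=a[k];b=b[k]
    if len(p)<30: print(n_,"few",len(p));return
    # bin along a, mid of extents across
    for lo in np.arange(-.15,.15,.04):
        q=(a>=lo)&(a<lo+.04)
        if q.sum()>8: print(n_,round((lo+.02)*1000),q.sum(),"b min/max",np.round(np.percentile(b[q],[3,97])*1000,1),"z",np.round(np.percentile(p[q,2],[50,95])*1000,1))
E
python3 - <<'E'
from rail import *
for n_ in("wrist","scene","top"):
    c,W=snap(n_,n_+"_r.png"); bar(W,n_)
a=cv2.imread("pics/wrist_r.png");b=cv2.imread("pics/scene_r.png")
cv2.imwrite("pics/v3.png",cv2.resize(np.hstack([a,b]),(800,300)))
E
```

```text
7.7833 [0.4584 0.3914 0.1591] [-3.1389e+00  1.6000e-03  1.7242e+00] 24.99991938471794
wrist 70 24 b min/max [-3.2  5.8] z [94.4 96.5]
wrist 110 537 b min/max [-3.2  6.4] z [94.8 96.4]
wrist 150 248 b min/max [-4.   7.2] z [93.7 96.1]
scene -130 55 b min/max [-7.7  4.9] z [93.5 97.2]
scene -90 40 b min/max [-6.   3.2] z [94.7 97.8]
scene -50 39 b min/max [-5.   3.8] z [94.5 97.5]
scene -10 36 b min/max [-4.   3.1] z [94.5 97.4]
scene 30 36 b min/max [-4.9  5.5] z [95.1 97.3]
scene 70 35 b min/max [-4.1  4.6] z [94.7 97.6]
scene 110 35 b min/max [-4.4  6. ] z [94.3 97.3]
scene 150 16 b min/max [-6.5  7.7] z [92.3 97.3]
top -130 35 b min/max [-5.4  4.8] z [93.3 97.4]
top -90 37 b min/max [-4.9  4. ] z [93.2 97.1]
top -50 35 b min/max [-5.1  3.6] z [93.1 96.4]
top -10 35 b min/max [-4.8  4.3] z [93.3 96.8]
top 30 34 b min/max [-4.7  4.3] z [93.9 98. ]
top 70 10 b min/max [-4.7 -1.5] z [92.4 96. ]
```

View pics/v3.png

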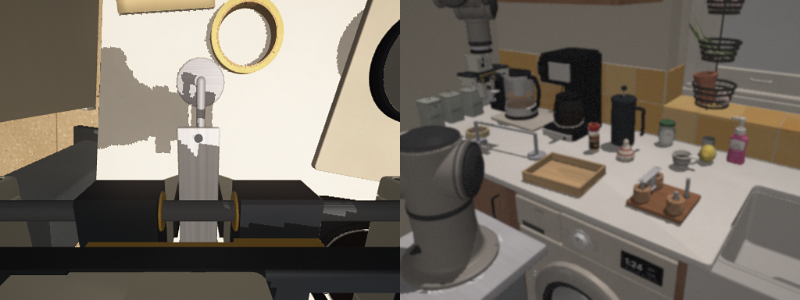

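Run:
```python
from rail import *
W=np.load("last_wrist.npz")["W"]
def fit(z0,z1,a0,a1,nm):
    p=W[(W[...,2]>z0)&(W[...,2]<z1)];r=p[:,:2]-C;a=r@u;b=r@n;k=(abs(b)<.03)&(a>a0)&(a<a1);a=a[k];b=b[k];z=p[k,2]
    A=[];B=[]
    for lo in np.arange(a0,a1,.005):
        q=(a>=lo)&(a<lo+.005)
        if q.sum()>15:A.append(lo+.0025);B.append((np.percentile(b[q],2)+np.percentile(b[q],98))/2)
    f=np.polyfit(A,B,1);print(nm,k.sum(),"z",np.median(z),"a",a.min(),a.max(),"b@60",np.polyval(f,.06),"b@100",np.polyval(f,.1),"deg",np.degrees(np.arctan(f[0])))
fit(.215,.24,0.03,.2,"strap")
fit(.088,.099,.09,.135,"bar")
```

```text
7.9333 [0.4592 0.3905 0.1602] [-3.1404e+00  1.0000e-03  1.7219e+00] 24.999697655439377
strap 6842 z 0.22787237564474921 a 0.03475458409631305 0.10981682287102046 b@60 -0.00037517486224958904 b@100 -0.000461506146372919 deg -0.12366026349487176
bar 611 z 0.09483073109957894 a 0.09001950993722457 0.13476189120087023 b@60 0.000900036566107477 b@100 0.0013470851588460774 deg 0.6403232804649319
```

Request:
{"op": "arm_command", "data": {
  "fingers": [1,1,1,1,1,1,1,1],
  "travel": [
    [0,0.001,0.02],
    [0,0.001,0.045],
    [0,0.001,0.07],
    [0,0.001,0.09],
    [0,0.001,0.105],
    [0,0.001,0.115],
    [0,0.001,0.12],
    [0,0.001,0.12]
  ],
  "dr": [
    [0,0,0.3],
    [0,0,0.3],
    [0,0,0.3],
    [0,0,0.3],
    [0,0,0.3],
    [0,0,0.3],
    [0,0,0.3],
    [0,0,0.3]
  ]
}}

```text
time: 8.6
tool_pos: [0.4601, 0.391, 0.04]
tool_rot: [-3.14, 0.001, 1.717]
contact_force: [-0.2, -0.6, -0.8]
opening: 0.0238
grip_force: 25.0
```

Request:
{"op": "arm_command", "data": {
  "fingers": [1,1,1,1,1],
  "travel": [
    [0,0,0.003],
    [0,0,0.006],
    [0,0,0.008],
    [0,0,0.009],
    [0,0,0.009]
  ],
  "dr": [
    [0,0,0],
    [0,0,0],
    [0,0,0],
    [0,0,0],
    [0,0,0]
  ]
}}

```text
time: 9.02
tool_pos: [0.4603, 0.3919, 0.0318]
tool_rot: [3.141, 0.0, 1.718]
contact_force: [-0.3, -0.1, -0.8]
opening: 0.0241
grip_force: 25.0
```

Request:
{"op": "arm_command", "data": {
  "fingers": [1,1,0.4,0.2,0,-0.2,-0.2,-0.2],
  "travel": [
    [0,0,0.001],
    [0,0,0.001],
    [0,0,0.001],
    [0,0,0.001],
    [0,0,0.001],
    [0,0,0.001],
    [0,0,0.001],
    [0,0,0.001]
  ],
  "dr": [
    [0,0,0],
    [0,0,0],
    [0,0,0],
    [0,0,0],
    [0,0,0],
    [0,0,0],
    [0,0,0],
    [0,0,0]
  ]
}}

```text
time: 9.68
tool_pos: [0.4603, 0.3918, 0.0307]
tool_rot: [3.142, 0.0, 1.718]
contact_force: [0.2, -0.0, 0.0]
opening: 0.0535
grip_force: 0.0
```

Request:
{"op": "arm_command", "data": {
  "fingers": [-0.3,-0.3,-0.3,-0.3,-0.3,-0.3,-0.3,-0.3],
  "travel": [
    [0,0,-0.01],
    [0,0,-0.03],
    [0,0,-0.05],
    [0,0,-0.08],
    [0,0,-0.11],
    [0,0,-0.13],
    [0,0,-0.13],
    [0,0,-0.13]
  ],
  "dr": [
    [0,0,0],
    [0,0,0],
    [0,0,0],
    [0,0,0],
    [0,0,0],
    [0,0,0],
    [0,0,0],
    [0,0,0]
  ]
}}

```text
time: 10.35
tool_pos: [0.4609, 0.3922, 0.1626]
tool_rot: [3.138, -0.001, 1.718]
contact_force: [0.6, -1.0, -0.6]
opening: 0.0597
grip_force: 0.0
```

```bash
cat > look.py <<'E'
from h import *
# keepers still on the rack & rolls & tray, from top+scene
def keepers(W,n_):
    p=W[(W[...,2]>.073)&(W[...,2]<.084)]
    for y0,y1 in((-.42,-.32),(-.31,-.22)):
        q=p[(p[:,1]>y0)&(p[:,1]<y1)&(p[:,0]>.38)&(p[:,0]<.56)]
        if len(q)>50: r=cv2.minAreaRect((q[:,:2]*1000).astype(np.float32));print(n_,"keeper",np.round(r[0],1),np.round(r[1],1),r[2],len(q))
E
python3 - <<'E'
from rail import *; from look import *
for n_ in("scene","top","wrist"):
    c,W=snap(n_,n_+"_4.png")
    p=W[(W[...,2]>.0955)&(W[...,2]<.106)];r=p[:,:2]-C;a=r@u;b=r@n;k=(abs(b)<.03)&(abs(a)<.17)
    print(n_,k.sum(),np.round(np.percentile(a[k],[2,98]),4),np.round(np.percentile(b[k],[2,98]),4),np.median(p[k],0)); keepers(W,n_)
a=cv2.imread("pics/scene_4.png")[120:220,40:200]
cv2.imwrite("pics/v4.png",cv2.resize(np.hstack([cv2.resize(a,(614,384)),cv2.imread("pics/wrist_4.png")]),(800,273)))
E
```

```text
10.35 [0.4609 0.3922 0.1626] [ 3.1384e+00 -1.4000e-03  1.7177e+00] 0.0
scene 204 [-0.1323  0.1249] [-0.012   0.0138] [0.46569793 0.36287015 0.09907311]
scene keeper [ 475.1 -270.4] [ 25.2 108.3] 89.44209289550781 283
top 185 [-0.118   0.1005] [-0.0114  0.0113] [0.46151351 0.37641653 0.09780901]
top keeper [ 472.8 -266.3] [ 25.2 101.5] 89.42935943603516 227
wrist 3090 [-0.0424  0.123 ] [-0.0102  0.0127] [0.45972069 0.3953857  0.09865375]
```

View pics/v4.png

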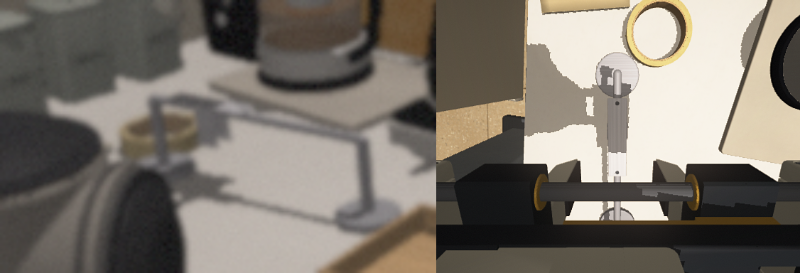

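The keeper hangs on the bar, with its strap top at z ≈ 0.098 in all three views (seen at about (615,120) in the wrist half). Next is the second keeper.

Request:
{"op": "arm_command", "data": {
  "fingers": [-0.4,-0.4,-0.4,-0.4,-0.4,-0.4,-0.4,-0.4],
  "travel": [
    [-0.037,-0.005,0],
    [-0.074,-0.01,0],
    [-0.111,-0.015,0],
    [-0.149,-0.02,0],
    [-0.186,-0.024,0],
    [-0.223,-0.029,0],
    [-0.26,-0.034,0],
    [-0.297,-0.039,0]
  ],
  "dr": [
    [0,0,6.2],
    [0,0,12.4],
    [0,0,18.6],
    [0,0,24.8],
    [0,0,31],
    [0,0,37.2],
    [0,0,43.5],
    [0,0,49.7]
  ]
}}

```text
time: 11.17
tool_pos: [0.4641, 0.0906, 0.1596]
tool_rot: [-3.14, 0.002, 0.845]
contact_force: [1.2, 0.7, 0.2]
opening: 0.0642
grip_force: 0.0
```

Request:
{"op": "arm_command", "data": {
  "fingers": [-0.4,-0.4,-0.4,-0.4,-0.4,-0.4,-0.4,-0.4],
  "travel": [
    [-0.028,0.025,0],
    [-0.056,0.05,0],
    [-0.084,0.076,0],
    [-0.111,0.101,0],
    [-0.139,0.126,0],
    [-0.167,0.152,0],
    [-0.195,0.177,0],
    [-0.222,0.202,0]
  ],
  "dr": [
    [0,0,6.2],
    [0,0,12.4],
    [0,0,18.6],
    [0,0,24.8],
    [0,0,31],
    [0,0,37.2],
    [0,0,43.5],
    [0,0,49.7]
  ]
}}

```text
time: 11.83
tool_pos: [0.4695, -0.2094, 0.1596]
tool_rot: [-3.14, 0.002, -0.023]
contact_force: [0.7, -0.6, 0.1]
opening: 0.0641
grip_force: 0.0
```

Request:
{"op": "arm_command", "data": {
  "fingers": [-0.4,-0.4,-0.4,-0.4,-0.4,-0.4,-0.4,-0.4],
  "travel": [
    [0.002,0.03,0],
    [0.004,0.05,0],
    [0.004,0.06,0.02],
    [0.004,0.06,0.05],
    [0.004,0.06,0.07],
    [0.004,0.06,0.08],
    [0.004,0.06,0.08],
    [0.004,0.06,0.08]
  ],
  "dr": [
    [0,0,0],
    [0,0,0],
    [0,0,0],
    [0,0,0],
    [0,0,0],
    [0,0,0],
    [0,0,0],
    [0,0,0]
  ]
}}

```text
time: 12.5
tool_pos: [0.4734, -0.2676, 0.0805]
tool_rot: [-3.141, 0.001, -0.017]
contact_force: [0.1, 0.3, 1.2]
opening: 0.0642
grip_force: 0.0
```

Run:
```python
from look import *
o=observe();print(o["time"],o["tool_pos"],o["tool_rot"][2],o["opening"])
for n_ in("wrist",):
    c,W=snap(n_,"w5.png"); keepers(W,n_)
```

```text
12.5 [ 0.47340486 -0.26764242  0.0804915 ] -0.01696167047424102 0.06421873757618342
wrist keeper [ 513.2 -366.4] [11.7 11.5] 41.810096740722656 263
wrist keeper [ 485.2 -268.8] [24.1 81.2] 88.58740234375 3781
```

Request:
{"op": "arm_command", "data": {
  "fingers": [-0.4,-0.4,-0.4,-0.4,-0.4,-0.4,-0.4,-0.4],
  "travel": [
    [0,0.001,0.02],
    [0,0.001,0.04],
    [0,0.001,0.055],
    [0,0.001,0.065],
    [0,0.001,0.0695],
    [0,0.001,0.0695],
    [0,0.001,0.0695],
    [0,0.001,0.0695]
  ],
  "dr": [
    [0,0,0],
    [0,0,0],
    [0,0,0],
    [0,0,0],
    [0,0,0],
    [0,0,0],
    [0,0,0],
    [0,0,0]
  ]
}}

```text
time: 13.22
tool_pos: [0.4742, -0.2694, 0.0124]
tool_rot: [3.14, -0.002, -0.017]
contact_force: [-0.9, -0.0, 0.1]
opening: 0.0643
grip_force: 0.0
```

Request:
{"op": "arm_command", "data": {
  "fingers": [1,1,1,1,1,1,1,1],
  "travel": [
    [0,0,0],
    [0,0,0],
    [0,0,0],
    [0,0,0],
    [0,0,0],
    [0,0,0],
    [0,0,0],
    [0,0,0]
  ],
  "dr": [
    [0,0,0],
    [0,0,0],
    [0,0,0],
    [0,0,0],
    [0,0,0],
    [0,0,0],
    [0,0,0],
    [0,0,0]
  ]
}}

```text
time: 13.88
tool_pos: [0.4734, -0.2688, 0.0112]
tool_rot: [3.142, 0.0, -0.017]
contact_force: [-0.8, -0.7, 0.5]
opening: 0.024
grip_force: 25.0
```

Request:
{"op": "arm_command", "data": {
  "fingers": [1,1,1,1,1,1,1,1],
  "travel": [
    [0,0,0],
    [0,0,-0.01],
    [0,0,-0.03],
    [0,0,-0.06],
    [0,0,-0.09],
    [0,0,-0.12],
    [0,0,-0.14],
    [0,0,-0.15]
  ],
  "dr": [
    [0,0,0],
    [0,0,0],
    [0,0,0],
    [0,0,0],
    [0,0,0],
    [0,0,0],
    [0,0,0],
    [0,0,0]
  ]
}}

```text
time: 14.55
tool_pos: [0.4745, -0.2696, 0.1651]
tool_rot: [3.138, -0.004, -0.017]
contact_force: [0.5, 0.0, -1.7]
opening: 0.0236
grip_force: 25.0
```

Request:
{"op": "arm_command", "data": {
  "fingers": [1,1,1,1,1,1,1,1],
  "travel": [
    [0,-0.033,0],
    [-0.001,-0.067,0],
    [-0.001,-0.101,0],
    [-0.002,-0.136,0],
    [-0.002,-0.17,0],
    [-0.002,-0.204,0],
    [-0.003,-0.239,0],
    [-0.003,-0.273,0]
  ],
  "dr": [
    [0,0,-6.2],
    [0,0,-12.4],
    [0,0,-18.6],
    [0,0,-24.8],
    [0,0,-31],
    [0,0,-37.2],
    [0,0,-43.5],
    [0,0,-49.7]
  ]
}}

```text
time: 15.22
tool_pos: [0.4742, 0.0059, 0.1608]
tool_rot: [-3.141, 0.001, 0.855]
contact_force: [0.6, 0.7, -1.1]
opening: 0.0238
grip_force: 25.0
```

Request:
{"op": "arm_command", "data": {
  "fingers": [1,1,1,1,1,1,1,1],
  "travel": [
    [0.026,-0.022,0],
    [0.052,-0.045,0],
    [0.077,-0.067,0],
    [0.103,-0.09,0],
    [0.129,-0.112,0],
    [0.155,-0.134,0],
    [0.18,-0.157,0],
    [0.206,-0.179,0]
  ],
  "dr": [
    [0,0,-6.2],
    [0,0,-12.4],
    [0,0,-18.6],
    [0,0,-24.8],
    [0,0,-31],
    [0,0,-37.2],
    [0,0,-43.5],
    [0,0,-49.7]
  ]
}}

```text
time: 15.88
tool_pos: [0.4756, 0.2786, 0.1607]
tool_rot: [-3.14, 0.001, 1.723]
contact_force: [0.7, -0.3, -1.0]
opening: 0.0237
grip_force: 25.0
```

Request:
{"op": "arm_command", "data": {
  "fingers": [1,1,1],
  "travel": [
    [0,0,0],
    [0,0,0],
    [0,0,0]
  ],
  "dr": [
    [0,0,0],
    [0,0,0],
    [0,0,0]
  ]
}}

```text
time: 16.13
tool_pos: [0.476, 0.2765, 0.1605]
tool_rot: [-3.14, 0.001, 1.717]
contact_force: [0.3, -0.3, -1.3]
opening: 0.0239
grip_force: 25.0
```

Run:
```python
from rail import *
c,W=snap("wrist","w6.png")
print(observe()["tool_pos"])
def fit(z0,z1,a0,a1,nm):
    p=W[(W[...,2]>z0)&(W[...,2]<z1)];r=p[:,:2]-C;a=r@u;b=r@n;k=(abs(b)<.03)&(a>a0)&(a<a1);a=a[k];b=b[k];z=p[k,2]
    A=[];B=[]
    for lo in np.arange(a0,a1,.005):
        q=(a>=lo)&(a<lo+.005)
        if q.sum()>15:A.append(lo+.0025);B.append((np.percentile(b[q],2)+np.percentile(b[q],98))/2)
    if len(A)>1:
        f=np.polyfit(A,B,1);print(nm,k.sum(),"z",np.median(z),"a",a.min(),a.max(),"b@-58",np.polyval(f,-.058),"deg",np.degrees(np.arctan(f[0])))
fit(.215,.24,-.12,.05,"held")
fit(.0955,.106,0,.115,"hung")
fit(.088,.099,-.01,.006,"bar"); fit(.088,.099,.112,.135,"bar2")
```

```text
16.1333 [0.476  0.2765 0.1605] [-3.140e+00  9.000e-04  1.717e+00] 24.994970429688692
[0.47625726 0.27608916 0.16075798]
held 6952 z 0.22898629104823617 a -0.08160509736525415 -0.005518267965804588 b@-58 -0.00046206452786565287 deg 0.3119343237194696
hung 3667 z 0.0986224069833748 a 0.00020981282414492825 0.09844663915293246 b@-58 0.0009648922789525912 deg 0.14300694446154583
bar 196 z 0.0949250223139664 a -0.009546608573005093 0.0052648849170707 b@-58 0.0006708544309677103 deg 0.19563537838347153
```

Request:
{"op": "arm_command", "data": {
  "fingers": [1,1,1,1,1,1,1,1],
  "travel": [
    [-0.004,0.001,0.02],
    [-0.004,0.001,0.045],
    [-0.004,0.001,0.07],
    [-0.004,0.001,0.09],
    [-0.004,0.001,0.105],
    [-0.004,0.001,0.115],
    [-0.004,0.001,0.12],
    [-0.004,0.001,0.12]
  ],
  "dr": [
    [0,0,0],
    [0,0,0],
    [0,0,0],
    [0,0,0],
    [0,0,0],
    [0,0,0],
    [0,0,0],
    [0,0,0]
  ]
}}

```text
time: 16.85
tool_pos: [0.4779, 0.2723, 0.0405]
tool_rot: [-3.14, 0.0, 1.716]
contact_force: [-0.9, 0.2, -1.2]
opening: 0.0237
grip_force: 25.0
```

Request:
{"op": "arm_command", "data": {
  "fingers": [1,1,1,1,1],
  "travel": [
    [0,0,0.003],
    [0,0,0.006],
    [0,0,0.009],
    [0,0,0.01],
    [0,0,0.01]
  ],
  "dr": [
    [0,0,0],
    [0,0,0],
    [0,0,0],
    [0,0,0],
    [0,0,0]
  ]
}}

```text
time: 17.27
tool_pos: [0.4781, 0.2733, 0.0312]
tool_rot: [-3.142, 0.0, 1.718]
contact_force: [0.3, -0.5, -0.4]
opening: 0.0237
grip_force: 25.0
```

Request:
{"op": "arm_command", "data": {
  "fingers": [1,1,0.4,0.2,0,-0.2,-0.2,-0.2],
  "travel": [
    [0,0,0.001],
    [0,0,0.001],
    [0,0,0.001],
    [0,0,0.001],
    [0,0,0.001],
    [0,0,0.001],
    [0,0,0.001],
    [0,0,0.001]
  ],
  "dr": [
    [0,0,0],
    [0,0,0],
    [0,0,0],
    [0,0,0],
    [0,0,0],
    [0,0,0],
    [0,0,0],
    [0,0,0]
  ]
}}

```text
time: 17.93
tool_pos: [0.4782, 0.2733, 0.0302]
tool_rot: [3.141, 0.0, 1.718]
contact_force: [0.5, 0.2, -0.0]
opening: 0.0534
grip_force: 0.0
```

Request:
{"op": "arm_command", "data": {
  "fingers": [-1,-1,-1,-1,-1,-1,-1,-1],
  "travel": [
    [0,0,-0.01],
    [0,0,-0.03],
    [0,0,-0.05],
    [0,0,-0.08],
    [0,0,-0.11],
    [0,0,-0.13],
    [0,0,-0.13],
    [0,0,-0.13]
  ],
  "dr": [
    [0,0,0],
    [0,0,0],
    [0,0,0],
    [0,0,0],
    [0,0,0],
    [0,0,0],
    [0,0,0],
    [0,0,0]
  ]
}}

```text
time: 18.6
tool_pos: [0.4788, 0.2735, 0.1619]
tool_rot: [3.138, -0.001, 1.718]
contact_force: [-1.5, 0.1, -0.7]
opening: 0.0917
grip_force: 0.0
```

```bash
cat > rolls.py <<'E'
from h import *
def rolls(W,n_,zlo=.052,zhi=.063):
    m=((W[...,2]>zlo)&(W[...,2]<zhi)&(W[...,0]>.38)&(W[...,0]<.56)&(W[...,1]<-.22)&(W[...,1]>-.42)).astype(np.uint8)
    k,L,S,_=cv2.connectedComponentsWithStats(m)
    for i in range(1,k):
        if S[i,4]>40:
            q=W[L==i]; (c,r)=cv2.minEnclosingCircle((q[:,:2]*1000).astype(np.float32)); print(n_,"roll",np.round(c,1),round(r,1),S[i,4],"z",np.round(np.median(q[:,2]),4))
E
python3 - <<'E'
from rail import *; from rolls import *
for n_ in("scene","top","wrist"):
    c,W=snap(n_,n_+"_7.png")
    p=W[(W[...,2]>.0955)&(W[...,2]<.106)];r=p[:,:2]-C;a=r@u;b=r@n;k=(abs(b)<.03)&(abs(a)<.17)
    print(n_,k.sum(),np.round(np.percentile(a[k],[2,98]),4),np.round(np.percentile(b[k],[2,98]),4),np.median(p[k],0)); rolls(W,n_)
a=cv2.imread("pics/scene_7.png");b=cv2.imread("pics/top_7.png")[170:260,80:380]
cv2.imwrite("pics/v7.png",np.vstack([cv2.resize(a[120:290,60:400],(640,320)),cv2.resize(b,(640,192),interpolation=cv2.INTER_CUBIC)]))
E
```

```text
18.6 [0.4788 0.2735 0.1619] [ 3.1383e+00 -7.0000e-04  1.7177e+00] 0.0
scene 286 [-0.1189  0.1199] [-0.0114  0.0145] [0.46881911 0.32082831 0.09992181]
scene roll [ 514.4 -271.3] 25.7 185 z 0.0581
scene roll [ 428.  -268.5] 24.6 230 z 0.0579
scene roll [ 427.6 -368.4] 24.8 255 z 0.058
top 111 [-0.1342  0.0724] [-0.0118  0.0112] [0.47897545 0.25539527 0.09801745]
top roll [ 513.  -263.8] 23.9 122 z 0.0553
top roll [ 428.4 -263.9] 23.8 125 z 0.0558
top roll [ 427.8 -363.6] 23.9 113 z 0.0552
wrist 6490 [-0.1081  0.0915] [-0.0104  0.0126] [0.46811515 0.34770274 0.09865172]
```

View pics/v7.png

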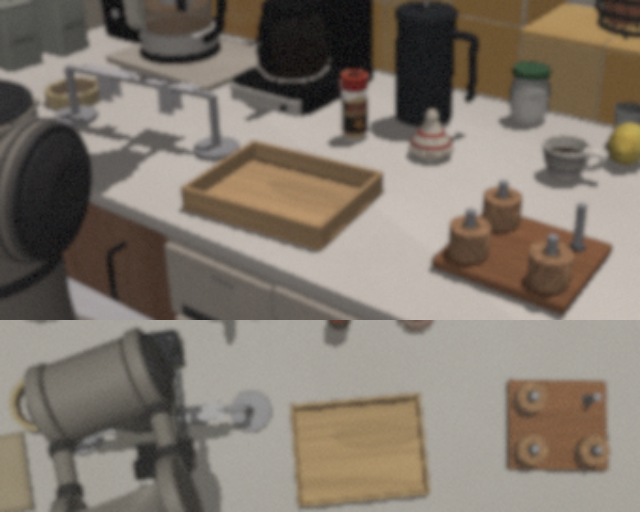

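Both keepers are on the bar and three rolls are left standing on posts: scene half near-left (470,240), far-left (503,208) and near-right (550,270). The fourth post is bare. Next the near-left roll.

Request:
{"op": "arm_command", "data": {
  "fingers": [-0.6,-0.6,-0.6,-0.6,-0.6,-0.6,-0.6,-0.6],
  "travel": [
    [-0.033,-0.008,0],
    [-0.066,-0.016,0],
    [-0.099,-0.024,0],
    [-0.132,-0.032,0],
    [-0.165,-0.04,0],
    [-0.198,-0.048,0],
    [-0.231,-0.056,0],
    [-0.263,-0.064,0]
  ],
  "dr": [
    [0,0,6.1],
    [0,0,12.3],
    [0,0,18.4],
    [0,0,24.6],
    [0,0,30.7],
    [0,0,36.9],
    [0,0,43],
    [0,0,49.2]
  ]
}}

```text
time: 19.42
tool_pos: [0.4522, 0.0022, 0.1592]
tool_rot: [-3.14, 0.001, 0.854]
contact_force: [0.9, 0.2, -0.3]
opening: 0.0736
grip_force: 0.0
```

Request:
{"op": "arm_command", "data": {
  "fingers": [-0.6,-0.6,-0.6,-0.6,-0.6,-0.6,-0.6,-0.6],
  "travel": [
    [-0.028,0.02,0],
    [-0.055,0.039,0],
    [-0.083,0.059,0],
    [-0.11,0.079,0],
    [-0.138,0.099,0],
    [-0.166,0.118,0],
    [-0.193,0.138,0],
    [-0.221,0.158,0]
  ],
  "dr": [
    [0,0,6.1],
    [0,0,12.3],
    [0,0,18.4],
    [0,0,24.6],
    [0,0,30.7],
    [0,0,36.9],
    [0,0,43],
    [0,0,49.2]
  ]
}}

```text
time: 20.08
tool_pos: [0.4276, -0.2679, 0.1591]
tool_rot: [-3.14, 0.002, -0.005]
contact_force: [0.5, 0.0, -0.4]
opening: 0.0739
grip_force: 0.0
```

Request:
{"op": "arm_command", "data": {
  "fingers": [-0.6,-0.6,-0.6,-0.6],
  "travel": [
    [0,0,0],
    [0,0,0],
    [0,0,0],
    [0,0,0]
  ],
  "dr": [
    [0,0,0],
    [0,0,0],
    [0,0,0],
    [0,0,0]
  ]
}}

```text
time: 20.42
tool_pos: [0.4283, -0.2655, 0.1597]
tool_rot: [-3.14, 0.001, 0.002]
contact_force: [-0.7, 0.2, -0.1]
opening: 0.0738
grip_force: 0.0
```

Run:
```python
from rolls import *
o=observe();print(o["time"],o["tool_pos"],o["tool_rot"][2],o["opening"])
for n_ in("wrist","top"):
    c,W=snap(n_,n_+"_8.png"); rolls(W,n_)
    m=W[(abs(W[...,0]-.427)<.14)&(abs(W[...,1]-.014)<.14)&(W[...,2]>.024)&(W[...,2]<.042)]
    if len(m)>50: print(cv2.minAreaRect((m[:,:2]*1000).astype(np.float32)))
```

```text
20.4167 [ 0.42834307 -0.26549832  0.1596607 ] 0.002180415688430193 0.07377461723952632
wrist roll [ 514.6 -266.9] 24.2 1713 z 0.0572
wrist roll [ 513.1 -363.9] 5.2 45 z 0.0577
wrist roll [ 429.1 -266.6] 24.1 1369 z 0.0572
wrist roll [ 428.4 -366.5] 24.2 1404 z 0.0573
((436.2541198730469, -36.421661376953125), (160.15664672851562, 121.31024169921875), 6.088903427124023)
top roll [ 513.  -263.7] 23.9 123 z 0.0557
((427.01458740234375, 13.810447692871094), (165.9542694091797, 216.2904510498047), 5.940863132476807)
```

Request:
{"op": "arm_command", "data": {
  "fingers": [-0.6,-0.6,-0.6,-0.6,-0.6,-0.6,-0.6,-0.6],
  "travel": [
    [0,0,0.03],
    [0,0,0.06],
    [0,0,0.09],
    [0,0,0.12],
    [0,0,0.14],
    [0,0,0.155],
    [0,0,0.165],
    [0,0,0.167]
  ],
  "dr": [
    [0,0,0],
    [0,0,0],
    [0,0,0],
    [0,0,0],
    [0,0,0],
    [0,0,0],
    [0,0,0],
    [0,0,0]
  ]
}}

```text
time: 21.18
tool_pos: [0.428, -0.2655, -0.0082]
tool_rot: [-3.14, 0.002, 0.002]
contact_force: [-0.2, -1.0, -0.4]
opening: 0.0736
grip_force: 0.0
```

Request:
{"op": "arm_command", "data": {
  "fingers": [1,1,1,1,1,1,1,1],
  "travel": [
    [0,0,0],
    [0,0,0],
    [0,0,0],
    [0,0,0],
    [0,0,0],
    [0,0,0],
    [0,0,0],
    [0,0,0]
  ],
  "dr": [
    [0,0,0],
    [0,0,0],
    [0,0,0],
    [0,0,0],
    [0,0,0],
    [0,0,0],
    [0,0,0],
    [0,0,0]
  ],
  "squeeze": 20
}}

```text
time: 21.85
tool_pos: [0.429, -0.2672, -0.0059]
tool_rot: [3.141, -0.001, 0.0]
contact_force: [-0.8, 1.3, 6.7]
opening: 0.0481
grip_force: 20.0
```

Request:
{"op": "arm_command", "data": {
  "fingers": [1,1,1,1,1,1,1,1],
  "travel": [
    [0,0,0],
    [0,0,-0.01],
    [0,0,-0.03],
    [0,0,-0.05],
    [0,0,-0.08],
    [0,0,-0.11],
    [0,0,-0.13],
    [0,0,-0.13]
  ],
  "dr": [
    [0,0,0],
    [0,0,0],
    [0,0,0],
    [0,0,0],
    [0,0,0],
    [0,0,0],
    [0,0,0],
    [0,0,0]
  ]
}}

```text
time: 22.52
tool_pos: [0.4306, -0.2686, 0.1281]
tool_rot: [3.136, -0.007, 0.0]
contact_force: [1.1, -0.2, -1.6]
opening: 0.0474
grip_force: 20.0
```

Request:
{"op": "arm_command", "data": {
  "fingers": [1,1,1,1,1,1,1,1],
  "travel": [
    [0,-0.021,0],
    [-0.001,-0.042,0],
    [-0.001,-0.064,0],
    [-0.002,-0.085,0],
    [-0.002,-0.106,0],
    [-0.002,-0.127,0],
    [-0.003,-0.149,0],
    [-0.003,-0.17,0]
  ],
  "dr": [
    [0,0,-6],
    [0,0,-12],
    [0,0,-18],
    [0,0,-24],
    [0,0,-30],
    [0,0,-36],
    [0,0,-42],
    [0,0,-48]
  ]
}}

```text
time: 23.18
tool_pos: [0.4245, -0.0955, 0.1226]
tool_rot: [-3.14, 0.001, 0.843]
contact_force: [0.2, 0.5, -0.7]
opening: 0.0475
grip_force: 20.0
```

Request:
{"op": "arm_command", "data": {
  "fingers": [1,1,1,1,1,1,1,1],
  "travel": [
    [0.015,-0.014,0],
    [0.031,-0.029,0],
    [0.046,-0.043,0],
    [0.062,-0.058,0],
    [0.077,-0.072,0],
    [0.093,-0.087,0],
    [0.108,-0.101,0],
    [0.124,-0.116,0]
  ],
  "dr": [
    [0,0,-6],
    [0,0,-12],
    [0,0,-18],
    [0,0,-24],
    [0,0,-30],
    [0,0,-36],
    [0,0,-42],
    [0,0,-48]
  ]
}}

```text
time: 23.85
tool_pos: [0.4214, 0.0738, 0.1227]
tool_rot: [-3.14, 0.0, 1.681]
contact_force: [1.2, 0.2, -0.8]
opening: 0.0478
grip_force: 20.0
```

Request:
{"op": "arm_command", "data": {
  "fingers": [1,1,1,1,1,1,1,1],
  "travel": [
    [0,0,0],
    [0,0,0.02],
    [0,0,0.045],
    [0,0,0.07],
    [0,0,0.09],
    [0,0,0.105],
    [0,0,0.115],
    [0,0,0.12]
  ],
  "dr": [
    [0,0,0],
    [0,0,0],
    [0,0,0],
    [0,0,0],
    [0,0,0],
    [0,0,0],
    [0,0,0],
    [0,0,0]
  ]
}}

```text
time: 24.52
tool_pos: [0.4209, 0.0724, 0.0015]
tool_rot: [-3.138, -0.0, 1.674]
contact_force: [-0.8, -0.9, -0.8]
opening: 0.0476
grip_force: 20.0
```

Run:
```python
from rolls import *
o=observe();print(o["time"],o["tool_pos"],o["tool_rot"],o["opening"])
c,W=snap("scene","scene_9.png")
m=W[(abs(W[...,0]-.42)<.04)&(abs(W[...,1]-.07)<.04)&(W[...,2]>.005)&(W[...,2]<.085)]
cv2.imwrite("pics/v9.png",cv2.resize(c["color"][130:280,130:400],(800,444),interpolation=cv2.INTER_CUBIC))
```

```text
24.5167 [0.42088149 0.07237117 0.0015493 ] [-3.13821685e+00 -1.06245228e-04  1.67405216e+00] 0.047591211090045944
```

View pics/v9.png

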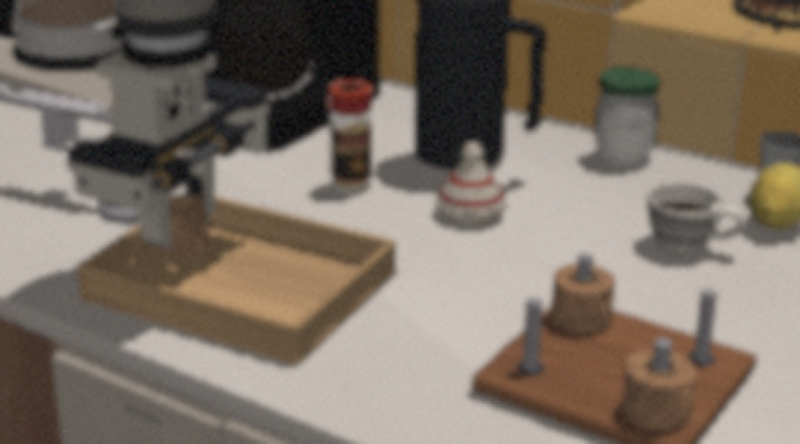

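The roll is held inside the tray at about (180,230), clear of the walls, and the other two are still on their posts. I'll lower and release.

Request:
{"op": "arm_command", "data": {
  "fingers": [1,1,1,1,1,1],
  "travel": [
    [0,0,0.005],
    [0,0,0.01],
    [0,0,0.015],
    [0,0,0.018],
    [0,0,0.02],
    [0,0,0.02]
  ],
  "dr": [
    [0,0,0],
    [0,0,0],
    [0,0,0],
    [0,0,0],
    [0,0,0],
    [0,0,0]
  ]
}}

```text
time: 25.07
tool_pos: [0.4221, 0.073, -0.0171]
tool_rot: [-3.141, 0.0, 1.676]
contact_force: [0.4, -0.8, -0.6]
opening: 0.0474
grip_force: 20.0
```

Request:
{"op": "arm_command", "data": {
  "fingers": [1,1,0,-0.2,-0.3,-0.3,-0.3,-0.3],
  "travel": [
    [0,0,0.001],
    [0,0,0.002],
    [0,0,0.002],
    [0,0,0.002],
    [0,0,0.002],
    [0,0,0.002],
    [0,0,0.002],
    [0,0,0.002]
  ],
  "dr": [
    [0,0,0],
    [0,0,0],
    [0,0,0],
    [0,0,0],
    [0,0,0],
    [0,0,0],
    [0,0,0],
    [0,0,0]
  ]
}}

```text
time: 25.73
tool_pos: [0.4223, 0.0729, -0.0189]
tool_rot: [-3.142, 0.0, 1.676]
contact_force: [0.1, 0.1, 0.9]
opening: 0.0595
grip_force: 0.0
```

Request:
{"op": "arm_command", "data": {
  "fingers": [-0.3,-0.3,-0.3,-0.3,-0.3,-0.3,-0.3,-0.3],
  "travel": [
    [0,0,-0.01],
    [0,0,-0.03],
    [0,0,-0.05],
    [0,0,-0.08],
    [0,0,-0.11],
    [0,0,-0.14],
    [0,0,-0.16],
    [0,0,-0.16]
  ],
  "dr": [
    [0,0,0],
    [0,0,0],
    [0,0,0],
    [0,0,0],
    [0,0,0],
    [0,0,0],
    [0,0,0],
    [0,0,0]
  ]
}}

```text
time: 26.4
tool_pos: [0.4248, 0.073, 0.1451]
tool_rot: [3.134, 0.001, 1.676]
contact_force: [1.5, 0.1, 0.4]
opening: 0.0596
grip_force: 0.0
```

```bash
cat > tray.py <<'E'
from h import *
def tray(W,n_):
    m=((W[...,2]>.0405)&(W[...,2]<.052)&(abs(W[...,0]-.427)<.1)&(abs(W[...,1]-.014)<.12)).astype(np.uint8)
    k,L,S,_=cv2.connectedComponentsWithStats(m)
    for i in range(1,k):
        if S[i,4]>25:
            q=W[L==i];(c,r)=cv2.minEnclosingCircle((q[:,:2]*1000).astype(np.float32));print(n_,"tray roll",np.round(c,1),round(r,1),S[i,4],np.round(np.percentile(q[:,2],[5,50,95]),4))
E
python3 - <<'E'
from rolls import *;from tray import *
o=observe();print(o["time"],o["tool_pos"],o["tool_rot"],o["opening"])
for n_ in("wrist","scene","top"):
    c,W=snap(n_,n_+"_10.png");rolls(W,n_);tray(W,n_)
E
```

```text
26.4 [0.42479469 0.07300804 0.14507357] [3.13368330e+00 9.51244510e-04 1.67587022e+00] 0.05960932253529625
wrist tray roll [422.3  72.1] 24.1 1410 [0.0439 0.0453 0.0469]
scene roll [ 514.5 -269.5] 25.6 183 z 0.0579
scene roll [ 427.  -368.2] 24.8 255 z 0.0578
scene tray roll [422.1  69.5] 24.6 154 [0.0415 0.0463 0.0485]
top roll [ 513.  -263.5] 24.1 121 z 0.0557
top roll [ 427.7 -363.1] 23.8 121 z 0.0556
```

Request:
{"op": "arm_command", "data": {
  "fingers": [-0.6,-0.6,-0.6,-0.6,-0.6,-0.6,-0.6,-0.6],
  "travel": [
    [-0.022,0.003,0],
    [-0.043,0.007,0],
    [-0.065,0.01,0],
    [-0.087,0.014,0],
    [-0.109,0.017,0],
    [-0.13,0.021,0],
    [-0.152,0.024,0],
    [-0.174,0.028,0]
  ],
  "dr": [
    [0,0,6],
    [0,0,12],
    [0,0,18],
    [0,0,24],
    [0,0,30],
    [0,0,36],
    [0,0,42],
    [0,0,48]
  ]
}}

```text
time: 27.22
tool_pos: [0.4673, -0.0979, 0.1393]
tool_rot: [-3.138, 0.001, 0.833]
contact_force: [-0.3, -0.3, 0.2]
opening: 0.073
grip_force: 0.0
```

Request:
{"op": "arm_command", "data": {
  "fingers": [-0.6,-0.6,-0.6,-0.6,-0.6,-0.6,-0.6,-0.6],
  "travel": [
    [-0.012,0.018,0],
    [-0.024,0.037,0],
    [-0.036,0.055,0],
    [-0.048,0.074,0],
    [-0.06,0.092,0],
    [-0.072,0.111,0],
    [-0.084,0.129,0],
    [-0.096,0.148,0]
  ],
  "dr": [
    [0,0,6],
    [0,0,12],
    [0,0,18],
    [0,0,24],
    [0,0,30],
    [0,0,36],
    [0,0,42],
    [0,0,48]
  ]
}}

```text
time: 27.88
tool_pos: [0.5133, -0.2679, 0.1388]
tool_rot: [-3.139, 0.003, -0.005]
contact_force: [0.6, 0.1, 0.7]
opening: 0.0736
grip_force: 0.0
```

Request:
{"op": "arm_command", "data": {
  "fingers": [-0.6,-0.6,-0.6],
  "travel": [
    [0,0,0.02],
    [0,0,0.04],
    [0,0,0.04]
  ],
  "dr": [
    [0,0,0],
    [0,0,0],
    [0,0,0]
  ]
}}

```text
time: 28.13
tool_pos: [0.5109, -0.2659, 0.0953]
tool_rot: [-3.135, 0.009, -0.001]
contact_force: [-1.2, 1.7, -1.3]
opening: 0.0736
grip_force: 0.0
```

Run:
```python
from rolls import *;from tray import *
o=observe();print(o["time"],o["tool_pos"],o["tool_rot"],o["opening"])
for n_ in("wrist","scene","top"):
    c,W=snap(n_,n_+"_11.png");rolls(W,n_);tray(W,n_)
```

```text
28.1333 [ 0.51091563 -0.26586019  0.0953057 ] [-3.13538145e+00  8.94503745e-03 -5.53825595e-04] 0.07360759381931913
wrist roll [ 514.4 -266.6] 24.3 2098 z 0.0572
wrist roll [ 515.7 -267.1] 5.5 49 z 0.0575
wrist roll [ 513.9 -365.9] 5.7 86 z 0.0577
wrist roll [ 431.6 -266.6] 5.7 60 z 0.0596
scene roll [ 513.7 -269.2] 25.0 182 z 0.0582
scene roll [ 426.6 -368.2] 24.7 259 z 0.0579
scene tray roll [422.   69.4] 24.4 150 [0.0417 0.0465 0.0482]
top roll [ 437.2 -365. ] 20.9 51 z 0.0557
top tray roll [421.2  74.1] 23.6 119 [0.0411 0.0438 0.048 ]
```

Request:
{"op": "arm_command", "data": {
  "fingers": [-0.6,-0.6,-0.6,-0.6,-0.6,-0.6,-0.6,-0.6],
  "travel": [
    [0,0,0],
    [0,0,0.025],
    [0,0,0.05],
    [0,0,0.075],
    [0,0,0.095],
    [0,0,0.104],
    [0,0,0.107],
    [0,0,0.107]
  ],
  "dr": [
    [0,0,0],
    [0,0,0],
    [0,0,0],
    [0,0,0],
    [0,0,0],
    [0,0,0],
    [0,0,0],
    [0,0,0]
  ]
}}

```text
time: 28.95
tool_pos: [0.5145, -0.2676, -0.0053]
tool_rot: [3.141, -0.0, 0.001]
contact_force: [-0.3, -1.3, 0.1]
opening: 0.0734
grip_force: 0.0
```

Request:
{"op": "arm_command", "data": {
  "fingers": [1,1,1,1,1,1,1,1],
  "travel": [
    [0,0,0],
    [0,0,0],
    [0,0,0],
    [0,0,0],
    [0,0,0],
    [0,0,0],
    [0,0,0],
    [0,0,0]
  ],
  "dr": [
    [0,0,0],
    [0,0,0],
    [0,0,0],
    [0,0,0],
    [0,0,0],
    [0,0,0],
    [0,0,0],
    [0,0,0]
  ]
}}

```text
time: 29.62
tool_pos: [0.5145, -0.2677, -0.0051]
tool_rot: [3.141, -0.001, 0.0]
contact_force: [-0.6, 1.2, 5.7]
opening: 0.047
grip_force: 20.0
```

Request:
{"op": "arm_command", "data": {
  "fingers": [1,1,1,1,1,1,1,1],
  "travel": [
    [0,0,0],
    [0,0,-0.01],
    [0,0,-0.03],
    [0,0,-0.05],
    [0,0,-0.08],
    [0,0,-0.11],
    [0,0,-0.13],
    [0,0,-0.13]
  ],
  "dr": [
    [0,0,0],
    [0,0,0],
    [0,0,0],
    [0,0,0],
    [0,0,0],
    [0,0,0],
    [0,0,0],
    [0,0,0]
  ]
}}

```text
time: 30.28
tool_pos: [0.5164, -0.269, 0.1296]
tool_rot: [3.136, -0.007, 0.0]
contact_force: [0.7, -0.4, -1.2]
opening: 0.0471
grip_force: 20.0
```

Request:
{"op": "arm_command", "data": {
  "fingers": [1,1,1,1,1,1,1,1],
  "travel": [
    [-0.005,-0.017,0],
    [-0.011,-0.035,0],
    [-0.016,-0.052,0],
    [-0.021,-0.069,0],
    [-0.027,-0.087,0],
    [-0.032,-0.104,0],
    [-0.037,-0.121,0],
    [-0.043,-0.1385,0]
  ],
  "dr": [
    [0,0,-6],
    [0,0,-12],
    [0,0,-18],
    [0,0,-24],
    [0,0,-30],
    [0,0,-36],
    [0,0,-42],
    [0,0,-48]
  ]
}}

```text
time: 30.95
tool_pos: [0.4703, -0.1281, 0.1236]
tool_rot: [-3.14, 0.0, 0.843]
contact_force: [-0.2, 1.0, 0.0]
opening: 0.0472
grip_force: 20.0
```

Request:
{"op": "arm_command", "data": {
  "fingers": [1,1,1,1,1,1,1,1],
  "travel": [
    [0.009,-0.016,0],
    [0.018,-0.031,0],
    [0.028,-0.047,0],
    [0.037,-0.062,0],
    [0.046,-0.078,0],
    [0.056,-0.093,0],
    [0.065,-0.109,0],
    [0.074,-0.124,0]
  ],
  "dr": [
    [0,0,-6],
    [0,0,-12],
    [0,0,-18],
    [0,0,-24],
    [0,0,-30],
    [0,0,-36],
    [0,0,-42],
    [0,0,-48]
  ]
}}

```text
time: 31.62
tool_pos: [0.4274, 0.0099, 0.1237]
tool_rot: [-3.14, -0.0, 1.681]
contact_force: [1.0, 0.0, -1.6]
opening: 0.0466
grip_force: 20.0
```

Request:
{"op": "arm_command", "data": {
  "fingers": [1,1,1,1],
  "travel": [
    [0,0,0],
    [0,0,0.02],
    [0,0,0.04],
    [0,0,0.04]
  ],
  "dr": [
    [0,0,0],
    [0,0,0],
    [0,0,0],
    [0,0,0]
  ]
}}

```text
time: 31.95
tool_pos: [0.4261, 0.0088, 0.0814]
tool_rot: [-3.136, -0.001, 1.674]
contact_force: [-0.5, 1.3, -0.5]
opening: 0.0468
grip_force: 20.0
```

Run:
```python
from rolls import *;from tray import *
o=observe();print(o["time"],o["tool_pos"],o["tool_rot"],o["opening"])
for n_ in("wrist","scene","top"):
    c,W=snap(n_,n_+"_12.png");rolls(W,n_);tray(W,n_)
```

```text
31.95 [0.4260691  0.00883086 0.08141073] [-3.13566713e+00 -1.21671862e-03  1.67365328e+00] 0.04681312094301895
wrist tray roll [422.2  72.1] 24.1 2642 [0.044  0.0452 0.0469]
scene roll [ 426.4 -367.9] 24.7 257 z 0.0582
scene tray roll [421.5  69. ] 26.5 152 [0.0415 0.0464 0.0488]
top roll [ 427.5 -363.2] 23.6 118 z 0.0553
```

Everything is where I expected, so I'll lower the second roll.

Request:
{"op": "arm_command", "data": {
  "fingers": [1,1,1,1,1,1,1,1],
  "travel": [
    [0,0,0.02],
    [0,0,0.045],
    [0,0,0.07],
    [0,0,0.085],
    [0,0,0.093],
    [0,0,0.098],
    [0,0,0.101],
    [0,0,0.101]
  ],
  "dr": [
    [0,0,0],
    [0,0,0],
    [0,0,0],
    [0,0,0],
    [0,0,0],
    [0,0,0],
    [0,0,0],
    [0,0,0]
  ]
}}

```text
time: 32.77
tool_pos: [0.429, 0.0087, -0.0164]
tool_rot: [3.141, 0.0, 1.675]
contact_force: [-0.3, 0.2, -1.5]
opening: 0.047
grip_force: 20.0
```

Request:
{"op": "arm_command", "data": {
  "fingers": [1,1,0,-0.2,-0.3,-0.3,-0.3,-0.3],
  "travel": [
    [0,0,0],
    [0,0,0.001],
    [0,0,0.001],
    [0,0,0.001],
    [0,0,0.001],
    [0,0,0.001],
    [0,0,0.001],
    [0,0,0.001]
  ],
  "dr": [
    [0,0,0],
    [0,0,0],
    [0,0,0],
    [0,0,0],
    [0,0,0],
    [0,0,0],
    [0,0,0],
    [0,0,0]
  ]
}}

```text
time: 33.43
tool_pos: [0.4284, 0.0089, -0.0178]
tool_rot: [-3.141, 0.0, 1.676]
contact_force: [0.2, 0.3, 0.7]
opening: 0.0595
grip_force: 0.0
```

Request:
{"op": "arm_command", "data": {
  "fingers": [-0.3,-0.3,-0.3,-0.3,-0.3,-0.3,-0.3,-0.3],
  "travel": [
    [0,0,-0.01],
    [0,0,-0.03],
    [0,0,-0.05],
    [0,0,-0.08],
    [0,0,-0.11],
    [0,0,-0.14],
    [0,0,-0.16],
    [0,0,-0.16]
  ],
  "dr": [
    [0,0,0],
    [0,0,0],
    [0,0,0],
    [0,0,0],
    [0,0,0],
    [0,0,0],
    [0,0,0],
    [0,0,0]
  ]
}}

```text
time: 34.1
tool_pos: [0.4309, 0.0086, 0.1461]
tool_rot: [3.134, 0.002, 1.676]
contact_force: [0.2, 1.0, 0.8]
opening: 0.0594
grip_force: 0.0
```

Run:
```python
from rolls import *;from tray import *
o=observe();print(o["time"],o["tool_pos"],o["tool_rot"],o["opening"])
for n_ in("wrist","scene","top"):
    c,W=snap(n_,n_+"_13.png");rolls(W,n_);tray(W,n_)
```

```text
34.1 [0.43090771 0.00862845 0.14609979] [3.13389421e+00 2.07835974e-03 1.67589442e+00] 0.05935048373156175
wrist tray roll [422.2  72.1] 24.0 1620 [0.0439 0.0452 0.0468]
wrist tray roll [429.1   8.2] 24.2 1399 [0.0438 0.0452 0.0469]
scene roll [ 427.9 -368.9] 24.7 255 z 0.058
scene tray roll [421.8  69.4] 25.5 151 [0.0411 0.0461 0.0486]
scene tray roll [430.2   5.8] 25.0 165 [0.0416 0.0461 0.0481]
top roll [ 427.6 -363.9] 23.7 123 z 0.0554
```

Request:
{"op": "arm_command", "data": {
  "fingers": [-0.6,-0.6,-0.6,-0.6,-0.6,-0.6,-0.6,-0.6],
  "travel": [
    [-0.023,-0.002,0],
    [-0.046,-0.005,0],
    [-0.07,-0.007,0],
    [-0.093,-0.01,0],
    [-0.116,-0.012,0],
    [-0.14,-0.015,0],
    [-0.163,-0.017,0],
    [-0.186,-0.0195,0]
  ],
  "dr": [
    [0,0,6],
    [0,0,12],
    [0,0,18],
    [0,0,24],
    [0,0,30],
    [0,0,36],
    [0,0,42],
    [0,0,48]
  ]
}}

```text
time: 34.92
tool_pos: [0.4275, -0.1787, 0.1404]
tool_rot: [-3.138, 0.001, 0.833]
contact_force: [0.5, -0.2, 0.3]
opening: 0.0734
grip_force: 0.0
```

Request:
{"op": "arm_command", "data": {
  "fingers": [-0.6,-0.6,-0.6,-0.6,-0.6,-0.6,-0.6,-0.6],
  "travel": [
    [-0.017,0.016,0],
    [-0.035,0.031,0],
    [-0.052,0.047,0],
    [-0.07,0.063,0],
    [-0.087,0.078,0],
    [-0.105,0.094,0],
    [-0.122,0.11,0],
    [-0.139,0.1255,0]
  ],
  "dr": [
    [0,0,6],
    [0,0,12],
    [0,0,18],
    [0,0,24],
    [0,0,30],
    [0,0,36],
    [0,0,42],
    [0,0,48]
  ]
}}

```text
time: 35.58
tool_pos: [0.4279, -0.3658, 0.1399]
tool_rot: [-3.139, 0.003, -0.005]
contact_force: [0.2, 0.6, 0.0]
opening: 0.0736
grip_force: 0.0
```

Request:
{"op": "arm_command", "data": {
  "fingers": [-0.6,-0.6,-0.6],
  "travel": [
    [0,0,0.02],
    [0,0,0.04],
    [0,0,0.04]
  ],
  "dr": [
    [0,0,0],
    [0,0,0],
    [0,0,0]
  ]
}}

```text
time: 35.83
tool_pos: [0.4261, -0.363, 0.0965]
tool_rot: [-3.134, 0.007, -0.001]
contact_force: [-1.3, 0.4, -0.9]
opening: 0.0732
grip_force: 0.0
```

Run:
```python
from rolls import *;from tray import *
o=observe();print(o["time"],o["tool_pos"],o["tool_rot"],o["opening"])
for n_ in("wrist","scene","top"):
    c,W=snap(n_,n_+"_14.png");rolls(W,n_);tray(W,n_)
```

```text
35.8333 [ 0.42607471 -0.36304922  0.09651624] [-3.13362802e+00  7.16291132e-03 -5.92096204e-04] 0.07319648927810098
wrist roll [ 513.2 -268.6] 5.7 92 z 0.0575
wrist roll [ 428.1 -366.6] 24.3 2153 z 0.0572
wrist roll [ 430.6 -267.7] 5.7 80 z 0.0574
scene roll [ 427.6 -369.2] 25.4 255 z 0.0579
scene tray roll [420.8  69.6] 25.5 158 [0.0413 0.0462 0.0481]
scene tray roll [429.4   5.6] 24.4 165 [0.0415 0.0462 0.0482]
top tray roll [428.1  10.4] 23.6 115 [0.0413 0.0441 0.0482]
top tray roll [421.2  74.3] 23.7 113 [0.0413 0.0439 0.0474]
```

Request:
{"op": "arm_command", "data": {
  "fingers": [-0.6,-0.6,-0.6,-0.6,-0.6,-0.6,-0.6,-0.6],
  "travel": [
    [0,0.001,0],
    [0,0.001,0.025],
    [0,0.001,0.05],
    [0,0.001,0.075],
    [0,0.001,0.095],
    [0,0.001,0.105],
    [0,0.001,0.108],
    [0,0.001,0.108]
  ],
  "dr": [
    [0,0,0],
    [0,0,0],
    [0,0,0],
    [0,0,0],
    [0,0,0],
    [0,0,0],
    [0,0,0],
    [0,0,0]
  ]
}}

```text
time: 36.65
tool_pos: [0.4291, -0.3665, -0.0054]
tool_rot: [3.141, -0.0, 0.001]
contact_force: [0.5, 0.4, -0.0]
opening: 0.0733
grip_force: 0.0
```

Request:
{"op": "arm_command", "data": {
  "fingers": [1,1,1,1,1,1,1,1],
  "travel": [
    [0,0,0],
    [0,0,0],
    [0,0,0],
    [0,0,0],
    [0,0,0],
    [0,0,0],
    [0,0,0],
    [0,0,0]
  ],
  "dr": [
    [0,0,0],
    [0,0,0],
    [0,0,0],
    [0,0,0],
    [0,0,0],
    [0,0,0],
    [0,0,0],
    [0,0,0]
  ]
}}

```text
time: 37.32
tool_pos: [0.4291, -0.3667, -0.0051]
tool_rot: [3.141, -0.001, 0.0]
contact_force: [-0.6, 1.0, 5.6]
opening: 0.0465
grip_force: 20.0
```

Request:
{"op": "arm_command", "data": {
  "fingers": [1,1,1,1,1,1,1,1],
  "travel": [
    [0,0,0],
    [0,0,-0.01],
    [0,0,-0.03],
    [0,0,-0.05],
    [0,0,-0.08],
    [0,0,-0.11],
    [0,0,-0.13],
    [0,0,-0.13]
  ],
  "dr": [
    [0,0,0],
    [0,0,0],
    [0,0,0],
    [0,0,0],
    [0,0,0],
    [0,0,0],
    [0,0,0],
    [0,0,0]
  ]
}}

```text
time: 37.98
tool_pos: [0.4307, -0.3683, 0.1294]
tool_rot: [3.135, -0.006, 0.0]
contact_force: [0.7, -0.1, 0.3]
opening: 0.0472
grip_force: 20.0
```

Request:
{"op": "arm_command", "data": {
  "fingers": [1,1,1,1,1,1,1,1],
  "travel": [
    [0,-0.019,0],
    [0.001,-0.039,0],
    [0.001,-0.058,0],
    [0.002,-0.078,0],
    [0.002,-0.097,0],
    [0.003,-0.117,0],
    [0.003,-0.136,0],
    [0.0035,-0.156,0]
  ],
  "dr": [
    [0,0,-6],
    [0,0,-12],
    [0,0,-18],
    [0,0,-24],
    [0,0,-30],
    [0,0,-36],
    [0,0,-42],
    [0,0,-48]
  ]
}}

```text
time: 38.65
tool_pos: [0.4316, -0.2091, 0.1234]
tool_rot: [-3.14, 0.0, 0.843]
contact_force: [0.5, 0.1, -0.5]
opening: 0.0473
grip_force: 20.0
```

Request:
{"op": "arm_command", "data": {
  "fingers": [1,1,1,1,1,1,1,1],
  "travel": [
    [0.015,-0.013,0],
    [0.03,-0.025,0],
    [0.044,-0.038,0],
    [0.059,-0.051,0],
    [0.074,-0.064,0],
    [0.089,-0.076,0],
    [0.103,-0.089,0],
    [0.118,-0.102,0]
  ],
  "dr": [
    [0,0,-6],
    [0,0,-12],
    [0,0,-18],
    [0,0,-24],
    [0,0,-30],
    [0,0,-36],
    [0,0,-42],
    [0,0,-48]
  ]
}}

```text
time: 39.32
tool_pos: [0.4346, -0.0534, 0.1235]
tool_rot: [-3.14, -0.0, 1.681]
contact_force: [0.1, 0.6, -0.6]
opening: 0.0471
grip_force: 20.0
```

Request:
{"op": "arm_command", "data": {
  "fingers": [1,1,1,1],
  "travel": [
    [0,0,0],
    [0,0,0.02],
    [0,0,0.04],
    [0,0,0.04]
  ],
  "dr": [
    [0,0,0],
    [0,0,0],
    [0,0,0],
    [0,0,0]
  ]
}}

```text
time: 39.65
tool_pos: [0.4327, -0.0539, 0.0812]
tool_rot: [-3.135, -0.002, 1.674]
contact_force: [-1.0, 0.1, -1.3]
opening: 0.047
grip_force: 20.0
```

Run:
```python
from rolls import *;from tray import *
o=observe();print(o["time"],o["tool_pos"],o["tool_rot"],o["opening"])
for n_ in("wrist","scene"):
    c,W=snap(n_,n_+"_15.png");tray(W,n_)
```

```text
39.65 [ 0.43273358 -0.05392265  0.08115778] [-3.13536900e+00 -2.35939555e-03  1.67448202e+00] 0.046988546530730285
wrist tray roll [422.3  72.3] 24.3 3336 [0.0438 0.0452 0.0468]
wrist tray roll [429.    8.2] 24.1 2626 [0.044  0.0453 0.0468]
scene tray roll [421.2  71. ] 26.0 153 [0.0414 0.0461 0.0484]
scene tray roll [430.2   5.5] 25.5 167 [0.0415 0.0462 0.0482]
```

Request:
{"op": "arm_command", "data": {
  "fingers": [1,1,1,1,1,1,1,1],
  "travel": [
    [0,0,0.02],
    [0,0,0.045],
    [0,0,0.07],
    [0,0,0.085],
    [0,0,0.093],
    [0,0,0.098],
    [0,0,0.101],
    [0,0,0.101]
  ],
  "dr": [
    [0,0,0],
    [0,0,0],
    [0,0,0],
    [0,0,0],
    [0,0,0],
    [0,0,0],
    [0,0,0],
    [0,0,0]
  ]
}}

```text
time: 40.42
tool_pos: [0.436, -0.0547, -0.0164]
tool_rot: [3.141, 0.0, 1.676]
contact_force: [-0.2, 0.3, -2.1]
opening: 0.047
grip_force: 20.0
```

Request:
{"op": "arm_command", "data": {
  "fingers": [1,1,0,-0.2,-0.3,-0.3,-0.3,-0.3],
  "travel": [
    [0,0,0],
    [0,0,0.001],
    [0,0,0.001],
    [0,0,0.001],
    [0,0,0.001],
    [0,0,0.001],
    [0,0,0.001],
    [0,0,0.001]
  ],
  "dr": [
    [0,0,0],
    [0,0,0],
    [0,0,0],
    [0,0,0],
    [0,0,0],
    [0,0,0],
    [0,0,0],
    [0,0,0]
  ]
}}

```text
time: 41.08
tool_pos: [0.4353, -0.0544, -0.0178]
tool_rot: [-3.141, 0.0, 1.676]
contact_force: [0.6, 0.0, -0.0]
opening: 0.0596
grip_force: 0.0
```

Request:
{"op": "arm_command", "data": {
  "fingers": [-0.3,-0.3,-0.3,-0.3,-0.3,-0.3,-0.3,-0.3],
  "travel": [
    [0,0,-0.01],
    [0,0,-0.03],
    [0,0,-0.05],
    [0,0,-0.08],
    [0,0,-0.11],
    [0,0,-0.14],
    [0,0,-0.17],
    [0,0,-0.19]
  ],
  "dr": [
    [0,0,0],
    [0,0,0],
    [0,0,0],
    [0,0,0],
    [0,0,0],
    [0,0,0],
    [0,0,0],
    [0,0,0]
  ]
}}

```text
time: 41.75
tool_pos: [0.4361, -0.0546, 0.175]
tool_rot: [3.139, 0.001, 1.676]
contact_force: [0.9, 0.6, 0.7]
opening: 0.0595
grip_force: 0.0
```

Request:
{"op": "arm_command", "data": {
  "fingers": [-0.3,-0.3,-0.3,-0.3,-0.3,-0.3],
  "travel": [
    [-0.035,0,0],
    [-0.07,0,0],
    [-0.105,0,0],
    [-0.14,0,0],
    [-0.16,0,0],
    [-0.16,0,0]
  ],
  "dr": [
    [0,0,0],
    [0,0,0],
    [0,0,0],
    [0,0,0],
    [0,0,0],
    [0,0,0]
  ]
}}

```text
time: 42.25
tool_pos: [0.4523, -0.2173, 0.1718]
tool_rot: [3.142, 0.001, 1.672]
contact_force: [-0.6, 0.8, -0.1]
opening: 0.0597
grip_force: 0.0
```

Run:
```python
from rail import *;from tray import *;from rolls import *
for n_ in("scene","top"):
    c,W=snap(n_,n_+"_16.png");rolls(W,n_);tray(W,n_)
    p=W[(W[...,2]>.0955)&(W[...,2]<.106)];r=p[:,:2]-C;a=r@u;b=r@n;k=(abs(b)<.03)&(abs(a)<.17)
    print(n_,k.sum(),np.round(np.percentile(a[k],[2,98]),4),np.round(np.percentile(b[k],[2,98]),4))
a=cv2.imread("pics/scene_16.png");b=cv2.imread("pics/top_16.png")[140:260,80:380]
cv2.imwrite("pics/v16.png",np.vstack([cv2.resize(a[120:290,60:400],(680,340)),cv2.resize(b,(680,255),interpolation=cv2.INTER_CUBIC)]))
```

```text
42.25 [ 0.4523 -0.2173  0.1718] [3.1416e+00 1.4000e-03 1.6722e+00] 0.0
scene tray roll [422.1  70.4] 25.4 158 [0.0411 0.0461 0.048 ]
scene tray roll [428.9   6. ] 25.1 169 [0.0416 0.0463 0.0484]
scene tray roll [435.9 -58.2] 25.2 174 [0.0411 0.0463 0.0484]
scene 296 [-0.128   0.1212] [-0.0108  0.0145]
top tray roll [435.2 -54.2] 24.0 114 [0.041  0.0439 0.048 ]
top tray roll [428.   10.3] 23.6 116 [0.041  0.0442 0.0479]
top tray roll [421.6  74.4] 23.5 116 [0.0412 0.044  0.0482]
top 370 [-0.1077  0.1161] [-0.0115  0.0115]
```

View pics/v16.png

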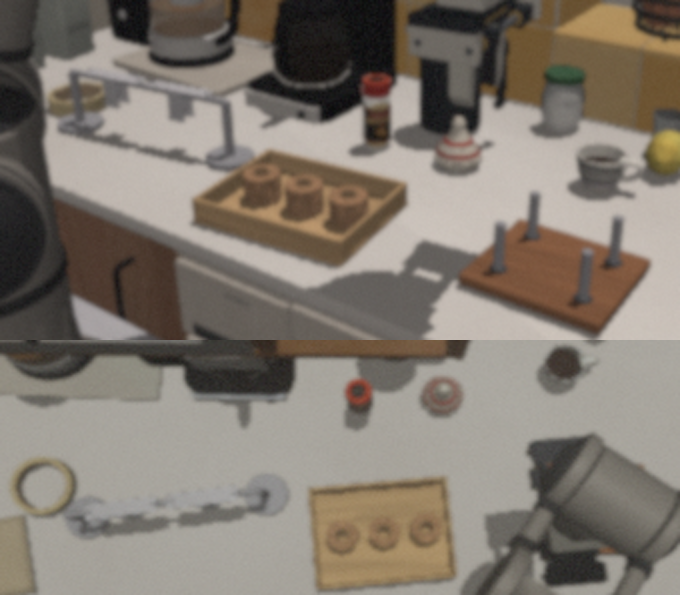

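The picture shows three rolls upright on the tray floor at (263,185), (303,198) and (348,208), an empty rack, and both keepers on the bar. The bystanders haven't moved. I'll hand in now.

```bash
python3 -c "
from cell import *
print(hand_in())"
```

```text
the job is handed in; nothing more can be done
None
```

I handed the job in: the rack is empty, both keepers hang side by side on the rail, the three rolls that were present rest on the tray floor, and the mug, salt pot and jar were left alone.

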